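# Match reagent bottles to their spill trays

## Robot

A 6-joint arm with a two-finger parallel gripper is mounted at the origin on a cart in front of the work surface, level with it; the furniture and walls round the work are solid. World frame = base frame: x ahead of the robot, y to its left, z up, the work surface at z = 0. Lengths are in m, angles in rad, forces in N, time in s.
With the tool pointing down it reaches from about 0.325 to 0.775 m from the base axis. Payload 5.5 kg.
Tool frame: the origin (TCP) lies at the very end of the fingers, on their centre line; the grasp point (between the pads) lies 19 mm behind it (bot.grasp_offset is the distance from the TCP to the grasp point, in m); z points along the fingers, y is the direction in which the jaws open and shut (so a half turn about z gives the same grasp; the last joint's range is limited). The gripper opens to 88 mm and grips with 3 to 60 N. Pads are 20 mm wide; open, the fingers measure 115 mm over their backs; the gripper's body (75 mm by 178 mm) begins 61 mm behind the grasp point.
Start: joints at [1.227, 0.091, 1.231, -0, 1.82, -0.057], TCP at [0.17, 0.576, 0.223] pointing down, gripper open.
Joint ranges: [-2.87, 2.87], [-0.86, 2.18], [0.17, 2.46], [-1.51, 4.65], [0.06, 2.69], [-2.65, 2.65]. Speed limits (rad/s): [2.57, 2.57, 3.01, 3.14, 3.14, 3.14].

## Interface

Orientations are given as a 3x3 rotation matrix whose columns are the frame's x, y, z axes.
In Python, from bench import bot, snapshot, look_for gives the robot as it stands.
- The arm moves only by the tool move_arm, never from a script. Its argument "rows" is a list of rows, each an object with "claw": the finger opening in mm, from 0 to 87.8; "slide": the shift along the world's x, y, z in mm, a list of three; "yaw": the turn about the world's z in rad. In form: [{"claw": claw, "slide": [tx, ty, tz], "yaw": yaw}, ...]. A call has 1 to 5 rows; each row shifts and turns the pose as measured when the row begins; what a row does not reach is not made up. A row lasts 1/10 s, in which the tool goes at most 50 mm and 8.59 degrees, less where a joint would pass 70% of its speed; a pose out of reach is approached as far as the arm can. A call is refused whole if a number of a shift passes 50 or a number of a turn 0.15, either way. A call with a gripper value outside its range is refused whole. The fingers move at their own pace and stop on an object; the grip force is fixed at half the most. Time passes only in rows, so rows that do not move let the fingers close. It gives the time, the measured TCP pose, the force and the opening at its end, in the units of the state.
- bot.get_obs(): the state, without advancing time (a new reading comes with each control period).
- snapshot(name): name is "scene" or "side" or "wrist"; returns a dict with "img" (400x640x3 uint8, blue, green, red), "K" (3x3 intrinsics, pixels), "view" (4x4, takes a point from world to camera coordinates); the wrist camera has in their place "mount" (4x4, takes a point from camera to tool coordinates, whose origin is the TCP and whose axes are the flange's). Camera axes: x right, y up, looking along -z (the intrinsics and any distortion apply to the point x, -y, -z); pixel columns grow to the right and rows downward; lengths in m; the calibration is good to about 2 mm. The wrist camera is an equidistant fisheye: a pixel r from the principal point sees the ray r / f radians off the axis. A picture is of the moment at which its call begins: read the wrist's pose just before it. There is no depth.
- bot.sign_off(): hands the job in, once; it reports no verdict.
Trained networks look in a picture, given as the dict that the camera call returned (one of the last four; its "shot" number tells which), for a name from the list of things; names that differ only in an ending like _2 or _b are one class to them, and where a whole thing is asked for, a point or a joint stands for the part that bears it (a point fixed in the world has none). Each returns a list of dicts, best first, with "score" (0 to 1); they miss things now and then, are a little off and sometimes report something else, mostly with a low value. They report only what shows in the picture. A call takes as long as a camera call. They do not tell look-alikes from the thing itself.
- look_for(picture, target): "point" ([column, row] as shares, 0 to 1, of the picture: columns of its width, rows of its height, amid what is visible of it).
The state is a dict: "t": time; "joint_pos": joint angles; "joint_vel": joint speeds; "tau": joint torques, N m; "position": TCP position; "eef_rot": TCP orientation; "contact_force": force on the tool from outside, world axes, zero at the start; "torque": the same for the moment, N m; "opening": opening from 0.0 (shut) to 1.0 (fully open).
Only numpy, scipy, OpenCV 4.12 (cv2) and the standard library are available. Lean on these libraries where they do the work, as an engineer would, in place of code of your own. Each camera call takes 0.05 s, during which the arm holds its last target. There are 200 camera calls.

## Task

Four open bottles of different sizes (one a small black vial) and four round spill trays are out of order: stand each bottle flat inside the tray of its own rank, the smallest bottle in the smallest tray, the next in the next, up to the largest bottle in the largest tray. The bottles are open, so keep them upright all the way. Leave the straight-sided beaker and the petri dish where they are.

Things in the scene. Friction and masses are not known exactly. Their poses are not given: they have to be found in the camera images.
- vial: the smallest bottle: black glass vial with a short neck, 29 mm across, 53 mm high; holdable anywhere round its body. Open at the top, upright at the start, under 0.3 kg. Origin: centre of its underside, z up its axis
- bottle_s: the second smallest bottle: white plastic reagent bottle with open screw neck and printed label, 49 mm across the body, 104 mm high (body straight up to about 75 mm, the neck above 83 mm is about 40 mm across). Open at the top, upright at the start, under 0.3 kg. Origin: centre of its underside, z up its axis
- bottle_m: the second largest bottle: same kind of bottle, 54 mm across the body, 114 mm high (body straight up to about 80 mm, the neck above 93 mm is about 40 mm across). Open at the top, upright at the start, under 0.3 kg. Origin: centre of its underside, z up its axis
- bottle_l: the largest bottle: same kind of bottle, 61 mm across the body, 132 mm high (body straight up to about 95 mm, the neck above 108 mm is about 45 mm across). Open at the top, upright at the start, under 0.3 kg. Origin: centre of its underside, z up its axis
- tray_a: the smallest of four round shallow dark steel spill trays: 46 mm across inside, 52 mm outside, wall 3 mm, rim 12 mm above the worktop, floor 4 mm thick; fixed to the worktop. Origin: centre of its underside, z up. The instrument behind the trays, with a low bar handle, begins at x = 0.59: fingers must stay in front of it
- tray_b: the second smallest of four round shallow dark steel spill trays: 66 mm across inside, 72 mm outside, wall 3 mm, rim 12 mm above the worktop, floor 4 mm thick; fixed to the worktop. Origin: centre of its underside, z up. The instrument behind the trays, with a low bar handle, begins at x = 0.59: fingers must stay in front of it
- tray_c: the second largest of four round shallow dark steel spill trays: 79 mm across inside, 85 mm outside, wall 3 mm, rim 12 mm above the worktop, floor 4 mm thick; fixed to the worktop. Origin: centre of its underside, z up. The instrument behind the trays, with a low bar handle, begins at x = 0.59: fingers must stay in front of it
- tray_d: the largest of four round shallow dark steel spill trays: 93 mm across inside, 99 mm outside, wall 3 mm, rim 12 mm above the worktop, floor 4 mm thick; fixed to the worktop. Origin: centre of its underside, z up. The instrument behind the trays, with a low bar handle, begins at x = 0.59: fingers must stay in front of it
- beaker: bystander: straight-sided clear beaker without a neck, 62 mm across, 85 mm high, loose on the worktop. Origin: centre of its underside, z up
- dish: bystander: closed flat clear petri dish, 60 mm across, 15 mm high, loose on the worktop. Origin: centre of its underside, z up
Mind the look-alikes: they are no part of the job. Several things have the shape of the vial; the one meant has the colours described above.

How it is judged:
By the outcome, as a careful person would: the job done as asked, in the order asked, and still so for the second after the job is handed in, with the robot touching nothing.
It also fails if it takes over 112 s, if anything falls off the work surface, if the arm or the gripper's body presses on something with over 40 N, if the wrist force passes 120 N, or if a joint passes its speed limit or range.

## Working session

There is one attempt and no reset: what is moved stays moved. The work goes in short steps, Python scripts to look and compute and a tool call to move; the robot and the scene stay as the last step left them, time stands still between calls to the robot, and variables do not carry over. Pictures are saved under pics/ and viewed, about 12 in all and at most 16, crops included, and the job is handed in when it is done.

Besides the shell and the picture viewer there is one more tool, called after "Emit:" as name([rows], argument=value, ...), one row to a line, values as JSON. move_arm: Moves the arm, as the interface text tells. Its arguments: {"type":"object","properties":{"rows":{"type":"array"}},"required":["rows"]}

```bash
ls; mkdir -p pics; cat > h.py <<'E'
import numpy as np, cv2
from bench import bot, snapshot, look_for
def ray(p,px):
    K=p["K"]; d=np.linalg.inv(K)@[px[0],px[1],1]
    V=np.linalg.inv(p["view"]); c=V[:3,3]
    return c, V[:3,:3]@np.array([d[0],-d[1],-1.0])
def at(p,px,z):
    c,d=ray(p,px); return c+d*(z-c[2])/d[2]
def proj(p,X):
    q=(p["view"]@np.append(X,1))[:3]; u=p["K"]@np.array([q[0],-q[1],-q[2]]); return u[:2]/u[2]
E
python3 - <<'E'
from h import *
o=bot.get_obs(); print(o["t"],o["position"],o["eef_rot"].round(3) if hasattr(o["eef_rot"],'round') else o["eef_rot"],o["opening"])
H={"vial":.025,"bottle_s":.05,"bottle_m":.055,"bottle_l":.065,"tray_a":.008,"tray_b":.008,"tray_c":.008,"tray_d":.008,"beaker":.04,"dish":.01}
for n in("scene","side"):
    p=snapshot(n); cv2.imwrite(f"pics/{n}.png",p["img"]); print(n,[k for k in p],np.linalg.inv(p["view"])[:3,3].round(3))
    for k,z in H.items():
        for r in look_for(p,k)[:4]:
            px=np.array(r["point"])*[640,400]; print(k,round(r["score"],2),px.round(),at(p,px,z).round(3))
E
```

```text
pics
0.0 [0.16966301 0.57520728 0.22152419] [[-0.959  0.283 -0.001]
 [ 0.283  0.959 -0.002]
 [ 0.    -0.002 -1.   ]] 0.9987562425199384
scene ['img', 'K', 'view', 'shot'] [-0.095 -0.337  0.697]
vial 0.61 [349. 191.] [0.557 0.019 0.025]
vial 0.6 [358. 225.] [ 0.471 -0.059  0.025]
vial 0.49 [288. 192.] [0.468 0.14  0.025]
bottle_s 0.88 [234. 129.] [0.571 0.416 0.05 ]
bottle_s 0.7 [410. 216.] [ 0.543 -0.151  0.05 ]
bottle_s 0.57 [434. 260.] [ 0.456 -0.245  0.05 ]
bottle_s 0.28 [344. 202.] [ 0.495 -0.004  0.05 ]
bottle_m 0.88 [234. 129.] [0.565 0.41  0.055]
bottle_m 0.7 [410. 216.] [ 0.538 -0.152  0.055]
bottle_m 0.57 [434. 260.] [ 0.452 -0.245  0.055]
bottle_m 0.28 [344. 202.] [ 0.491 -0.006  0.055]
bottle_l 0.88 [234. 129.] [0.555 0.399 0.065]
bottle_l 0.7 [410. 216.] [ 0.528 -0.155  0.065]
bottle_l 0.57 [434. 260.] [ 0.444 -0.247  0.065]
bottle_l 0.28 [344. 202.] [ 0.482 -0.012  0.065]
tray_a 0.96 [402. 234.] [ 0.52  -0.15   0.008]
tray_a 0.77 [343. 202.] [0.532 0.018 0.008]
tray_a 0.66 [289. 170.] [0.553 0.206 0.008]
tray_a 0.64 [234. 154.] [0.52  0.377 0.008]
tray_b 0.96 [402. 234.]
[... 1372 characters left out ...]
40.] [0.536 0.365 0.008]
tray_b 0.91 [389. 274.] [ 0.546 -0.19   0.008]
tray_b 0.89 [350. 220.] [ 0.528 -0.007  0.008]
tray_b 0.69 [330. 169.] [0.546 0.205 0.008]
tray_b 0.53 [310. 140.] [0.536 0.365 0.008]
tray_c 0.91 [389. 274.] [ 0.546 -0.19   0.008]
tray_c 0.89 [350. 220.] [ 0.528 -0.007  0.008]
tray_c 0.69 [330. 169.] [0.546 0.205 0.008]
tray_c 0.53 [310. 140.] [0.536 0.365 0.008]
tray_d 0.91 [389. 274.] [ 0.546 -0.19   0.008]
tray_d 0.89 [350. 220.] [ 0.528 -0.007  0.008]
tray_d 0.69 [330. 169.] [0.546 0.205 0.008]
tray_d 0.53 [310. 140.] [0.536 0.365 0.008]
beaker 0.85 [302. 182.] [0.451 0.127 0.04 ]
beaker 0.25 [310. 138.] [0.526 0.323 0.04 ]
dish 0.49 [284. 162.] [0.44  0.271 0.01 ]
```

```bash
python3 - <<'E'
import cv2
a=cv2.imread("pics/scene.png")[90:310,180:500]; cv2.imwrite("pics/sc2.png",cv2.resize(a,None,fx=2.5,fy=2.5,interpolation=2))
a=cv2.imread("pics/side.png")[80:340,230:450]; cv2.imwrite("pics/si2.png",cv2.resize(a,None,fx=2.3,fy=2.3,interpolation=2))
E
```

```text
(no output)
```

View pics/sc2.png

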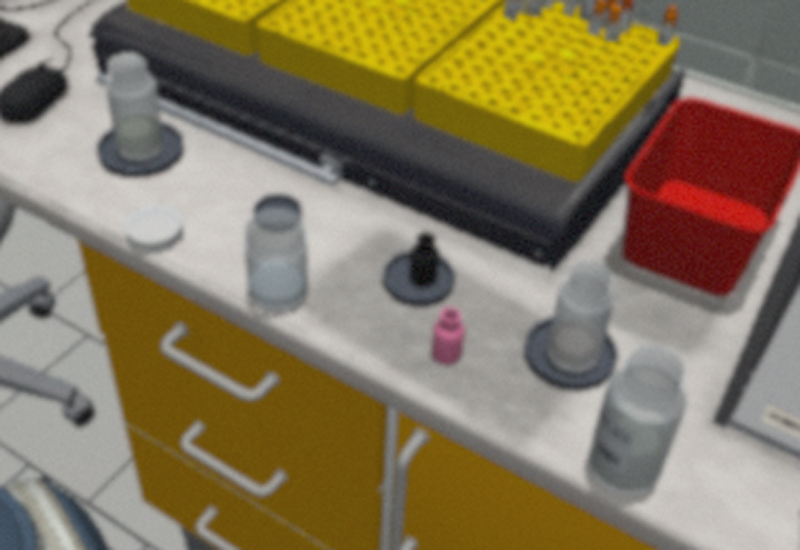

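View pics/si2.png

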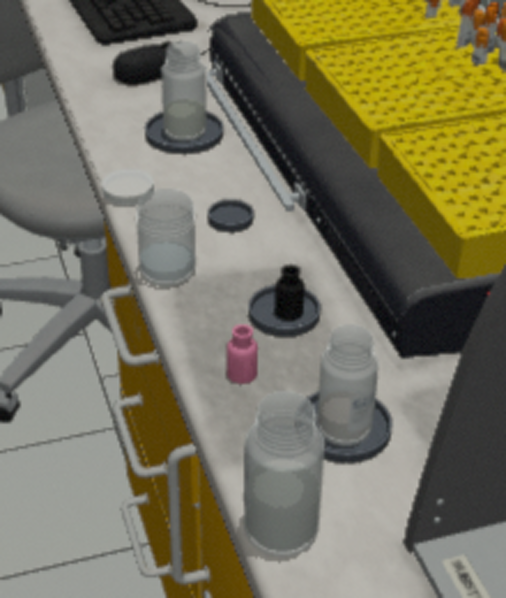

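The black vial (scene crop 425,262, i.e. px 350,195) stands in the mid tray. The pink vial (449,337) is a look-alike because its colour is wrong. The empty small tray sits behind the beaker. The largest bottle stands on the worktop at the right. Next I measure tray diameters and bottle sizes.

```bash
cat > m.py <<'E'
from h import *
from scipy.spatial import ConvexHull
def mask(img):
    hsv=cv2.cvtColor(img,cv2.COLOR_BGR2HSV); g=img.max(2)
    return ((g<95)&(g>25)).astype(np.uint8)
def sil(p,x,y,prof,shape=(400,640)):
    t=np.linspace(0,2*np.pi,40); m=np.zeros(shape,np.uint8)
    pts=[proj(p,[x+r*np.cos(a),y+r*np.sin(a),z]) for r,z in prof for a in t]
    cv2.fillConvexPoly(m,cv2.convexHull(np.array(pts,np.float32)).astype(np.int32),1); return m
E
python3 - <<'E'
from m import *
for n in("scene","side"):
    p=snapshot(n); m=mask(p["img"])
    for nm,(x,y) in dict(L=(.53,.37),A=(.55,.205),M=(.53,.005),R=(.535,-.165)).items():
        c=proj(p,[x,y,.008]).astype(int); w=40
        roi=sil(p,x,y,[(.07,0.0),(.07,.012)])
        mm=m*roi; k,lab,st,ce=cv2.connectedComponentsWithStats(mm)
        b=1+np.argmax(st[1:,4]); ys,xs=np.where(lab==b)
        l=np.array([xs.min(),ys[xs==xs.min()].mean()]); r=np.array([xs.max()+1,ys[xs==xs.max()].mean()])
        P,Q=at(p,l,.010),at(p,r,.010)
        print(n,nm,st[b],l,r,"diam",np.linalg.norm(P-Q).round(4),"mid",((P+Q)/2).round(3))
img=p["img"]
cv2.imwrite("pics/ms.png",cv2.resize((m*255)[80:340,230:450],None,fx=2.3,fy=2.3,interpolation=0))
E
```

```text
scene L [220 140  32  20 295] [220.  148.5] [252. 148.] diam 0.0914 mid [0.542 0.389 0.01 ]
scene A [283 169  16   5  46] [283.  172.5] [299. 172.] diam 0.0429 mid [0.547 0.194 0.01 ]
scene M [334 184  27  29 410] [334.  202.5] [361.  200.5] diam 0.068 mid [0.538 0.01  0.01 ]
scene R [390 218  34  28 326] [390.  231.5] [424. 238.] diam 0.0774 mid [ 0.522 -0.16   0.01 ]
side L [293 129  34  18 342] [293.  138.5] [327. 137.] diam 0.097 mid [0.539 0.374 0.01 ]
side A [321 167  19  14 221] [321.         174.16666667] [340.  173.5] diam 0.0486 mid [0.54  0.181 0.01 ]
side M [338 197  31  30 447] [338.  216.5] [369.  215.5] diam 0.0706 mid [0.539 0.002 0.01 ]
side R [370 252  30  29 341] [370.  277.5] [400.         265.16666667] diam 0.0715 mid [ 0.541 -0.182  0.01 ]
```

View pics/ms.png

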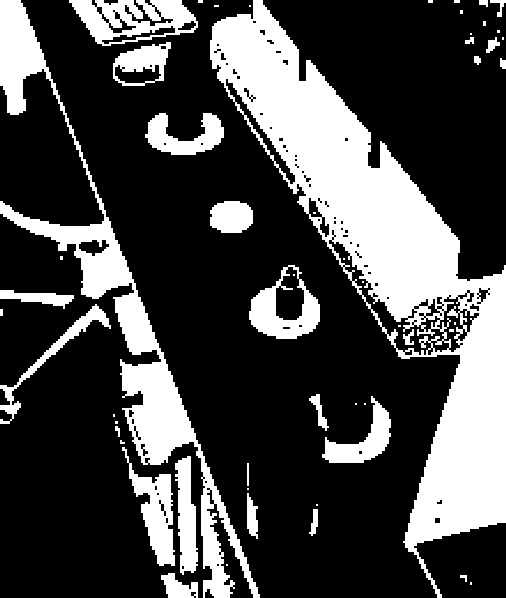

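```bash
python3 - <<'E'
from m import *
a,b=snapshot("scene"),snapshot("side")
def tri(u,v):
    c1,d1=ray(a,u);c2,d2=ray(b,v)
    A=np.c_[d1,-d2]; s,_,_,_=np.linalg.lstsq(A,c2-c1,rcond=None); P,Q=c1+d1*s[0],c2+d2*s[1]
    return ((P+Q)/2).round(3),np.linalg.norm(P-Q).round(3)
print(tri((231,114),(309.6,100.4)),tri((416,199),(382.6,226.5)),tri((442.8,234),(353.5,256)))
for n,u,v,s in(("pink",(358,225),(336,236),0),("black",(350,195),(356,209),0),("beaker",(291,192),(302,182),0)): print(n,tri(u,v))
w=snapshot("wrist"); print(w["K"],w["mount"]); cv2.imwrite("pics/w0.png",w["img"])
E
```

```text
(array([0.546, 0.391, 0.119]), np.float64(0.002)) (array([ 0.54 , -0.156,  0.106]), np.float64(0.001)) (array([ 0.448, -0.247,  0.136]), np.float64(0.002))
pink (array([ 0.48 , -0.055,  0.013]), np.float64(0.002))
black (array([0.548, 0.01 , 0.023]), np.float64(0.002))
beaker (array([0.451, 0.118, 0.048]), np.float64(0.004))
[[309.70691629   0.         319.90633415]
 [  0.         309.70691629 200.26162947]
 [  0.           0.           1.        ]] [[-6.12361405e-05  9.56397336e-01  2.92068710e-01  8.00252242e-02]
 [ 9.99999257e-01 -2.97046697e-04  1.18236139e-03 -1.41333082e-04]
 [ 1.21756533e-03  2.92068565e-01 -9.56396607e-01 -1.62003661e-01]
 [ 0.00000000e+00  0.00000000e+00  0.00000000e+00  1.00000000e+00]]
```

View pics/w0.png

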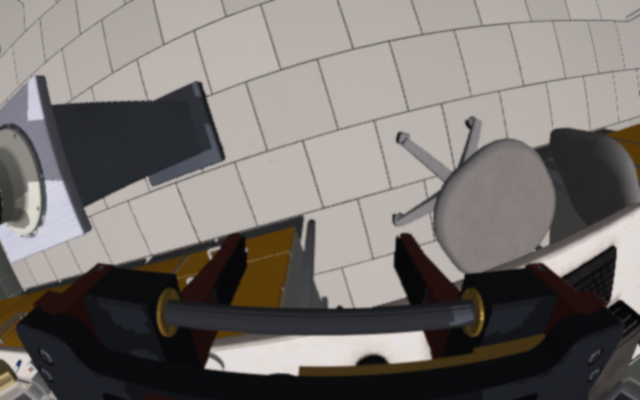

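Bottle top heights above the tray floor match the listed sizes. bottle_m (0.115) is in tray_d (left, 99 mm), and bottle_s (0.102) is in tray_c (right). The vial is in tray_b (middle), and tray_a is empty. Order: vial→a, s→b, m→c, l→d, so nothing needs temporary storage.

Emit:
move_arm([
  {"claw":87,"slide":[26,-41,0],"yaw":0.143},
  {"claw":87,"slide":[26,-41,0],"yaw":0.143},
  {"claw":87,"slide":[26,-41,0],"yaw":0},
  {"claw":87,"slide":[26,-41,0],"yaw":0},
  {"claw":87,"slide":[26,-41,0],"yaw":0},
])

```text
t: 1.85
position: [0.299, 0.3675, 0.219]
eef_rot: [[-1.0, -0.02, -0.002], [-0.02, 1.0, -0.003], [0.002, -0.003, -1.0]]
contact_force: [2.0, 0.4, 0.0]
opening: 0.991
```

Emit:
move_arm([
  {"claw":87,"slide":[26,-41,0],"yaw":0},
  {"claw":87,"slide":[26,-41,0],"yaw":0},
  {"claw":87,"slide":[26,-41,0],"yaw":0},
  {"claw":87,"slide":[26,-41,0],"yaw":0},
  {"claw":87,"slide":[26,-41,0],"yaw":0},
])

```text
t: 2.35
position: [0.4312, 0.155, 0.2204]
eef_rot: [[-1.0, -0.022, 0.003], [-0.022, 1.0, -0.001], [-0.003, -0.001, -1.0]]
contact_force: [0.5, 0.1, 0.5]
opening: 0.991
```

Emit:
move_arm([
  {"claw":87,"slide":[26,-41,0],"yaw":0},
  {"claw":87,"slide":[26,-41,0],"yaw":0},
  {"claw":87,"slide":[26,-41,0],"yaw":0},
  {"claw":87,"slide":[26,-41,0],"yaw":0},
  {"claw":87,"slide":[0,0,0],"yaw":0},
])

```text
t: 2.85
position: [0.5383, -0.0198, 0.2203]
eef_rot: [[-1.0, -0.015, 0.005], [-0.015, 1.0, -0.002], [-0.005, -0.002, -1.0]]
contact_force: [-0.5, 0.9, -0.3]
opening: 0.991
```

```bash
cat >> h.py <<'E'
def wr(o,w,px,z):
    """wrist fisheye pixel -> world point at height z"""
    K=w["K"]; u=(np.array(px)-K[:2,2])/K[0,0]; t=np.hypot(*u); k=np.sinc(t/np.pi)
    d=np.array([u[0]*k,-u[1]*k,-np.cos(t)])
    R=np.array(o["eef_rot"]); T=np.array(o["position"]); M=w["mount"]
    c=R@M[:3,3]+T; d=R@M[:3,:3]@d; return c+d*(z-c[2])/d[2]
def wp(o,w,X):
    R=np.array(o["eef_rot"]); q=R.T@(np.array(X)-o["position"]); M=w["mount"]; q=M[:3,:3].T@(q-M[:3,3])
    v=np.array([q[0],-q[1]]); n=np.hypot(*v); t=np.arctan2(n,-q[2]); return w["K"][:2,2]+w["K"][0,0]*t*v/n
E
python3 - <<'E'
from h import *
o=bot.get_obs(); print(o["t"],np.array(o["position"]).round(4),np.array(o["eef_rot"]).round(3))
w=snapshot("wrist"); cv2.imwrite("pics/w1.png",w["img"])
for k,z in dict(vial=.03,bottle_s=.06,tray_a=.008,beaker=.04,dish=.01).items():
    for r in look_for(w,k)[:4]:
        px=np.array(r["point"])*[640,400]; print(k,round(r["score"],2),px.round(),wr(o,w,px,z).round(3))
E
```

```text
2.85 [ 0.5383 -0.0198  0.2203] [[-1.    -0.015  0.005]
 [-0.015  1.    -0.002]
 [-0.005 -0.002 -1.   ]]
vial 0.65 [286. 123.] [ 0.476 -0.06   0.03 ]
bottle_s 0.88 [199. 189.] [ 0.546 -0.158  0.06 ]
bottle_s 0.83 [123. 108.] [ 0.447 -0.255  0.06 ]
bottle_s 0.56 [595. 198.] [0.547 0.391 0.06 ]
tray_a 0.9 [568. 180.] [0.533 0.373 0.008]
tray_a 0.79 [478. 183.] [0.546 0.194 0.008]
tray_a 0.63 [349. 168.] [0.532 0.015 0.008]
tray_a 0.59 [228. 164.] [ 0.528 -0.137  0.008]
beaker 0.57 [349. 171.] [0.529 0.012 0.04 ]
beaker 0.55 [450. 113.] [0.455 0.128 0.04 ]
dish 0.77 [535. 118.] [0.446 0.28  0.01 ]
```

View pics/w1.png

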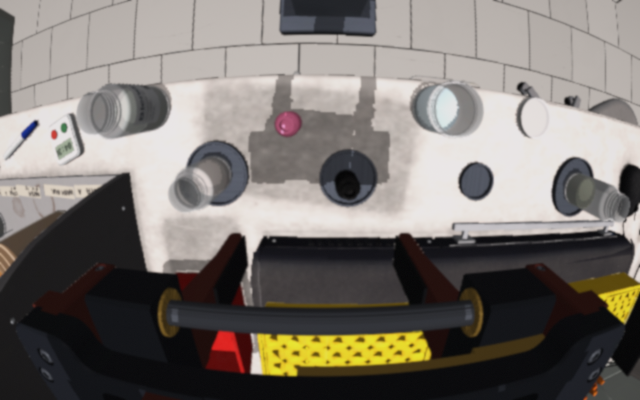

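The wrist view shows the vial mouth at (347,186), its tray M at (348,177), tray A at (476,181), tray R at about (218,173), tray L at about (573,186), and the bottle mouths at (187,188), (617,206) and (103,110).

```bash
python3 - <<'E'
from m import *
from scipy.optimize import minimize
o=bot.get_obs(); w=snapshot("wrist"); img=w["img"]
for n,px,z in(("vial mouth",(347,186),.057),("s mouth",(187,188),.108),("m mouth",(617,206),.118),("l mouth",(103,110),.132),("beakertop",(441,109),.085)): print(n,wr(o,w,px,z).round(4))
# vertical check: where would the model outlines fall; tray fit by edge strength of the rim circle (dark inside, bright outside)
g=cv2.GaussianBlur(img.max(2),(3,3),0).astype(float)
t=np.linspace(0,2*np.pi,72,endpoint=False)
def samp(x,y,r,z):
    P=np.array([wp(o,w,[x+r*np.cos(a),y+r*np.sin(a),z]) for a in t],np.float32)
    return cv2.remap(g.astype(np.float32),P[:,0],P[:,1],1).ravel() if 0 else cv2.remap(g.astype(np.float32),P[:,:1],P[:,1:],cv2.INTER_LINEAR).ravel()
for n,x,y,R in(("L",.54,.372,.0495),("A",.545,.19,.026),("M",.54,.007,.036),("R",.535,-.165,.0425)):
    f=lambda v:-np.sum(np.clip(samp(*v,R+.006,.004)-samp(*v,R-.003,.011),0,120))
    best=min(((f((x+i,y+j)),x+i,y+j) for i in np.arange(-.02,.021,.004) for j in np.arange(-.02,.021,.004)))
    s=minimize(f,best[1:],method="Nelder-Mead",options=dict(initial_simplex=[best[1:],(best[1]+.003,best[2]),(best[1],best[2]+.003)]))
    print(n,s.x.round(4),round(s.fun))
E
```

```text
vial mouth [0.5405 0.0154 0.057 ]
s mouth [ 0.532 -0.145  0.108]
m mouth [0.537  0.3856 0.118 ]
l mouth [ 0.4485 -0.2237  0.132 ]
beakertop [0.4504 0.1047 0.085 ]
L [0.5442 0.3914] -6552
A [0.543  0.1915] -8633
M [0.544  0.0139] -6415
R [ 0.5383 -0.1523] -6201
```

Emit:
move_arm([
  {"claw":65,"slide":[2,35,0],"yaw":-0.015},
  {"claw":65,"slide":[0,0,-45],"yaw":0},
  {"claw":65,"slide":[0,0,-45],"yaw":0},
  {"claw":65,"slide":[0,0,-20],"yaw":0},
  {"claw":65,"slide":[0,0,0],"yaw":0},
])

```text
t: 3.7
position: [0.5373, 0.0286, 0.1132]
eef_rot: [[-1.0, -0.017, 0.017], [-0.017, 1.0, 0.0], [-0.017, -0.0, -1.0]]
contact_force: [-0.1, 0.1, -0.5]
opening: 0.74
```

```bash
cat > look.py <<'E'
import sys
from h import *
o=bot.get_obs(); print(o["t"],np.array(o["position"]).round(4),np.array(o["eef_rot"])[:,0].round(3),o["opening"],o["contact_force"])
w=snapshot("wrist"); cv2.imwrite(f"pics/{sys.argv[1]}.png",w["img"][60:360]); 
import pickle; pickle.dump((dict(o),dict(w)),open("last.pkl","wb"))
for k,z in [a.split("=") for a in sys.argv[2:]]:
    for r in look_for(w,k)[:4]:
        px=np.array(r["point"])*[640,400]; print(k,round(r["score"],2),px.round(),wr(o,w,px,float(z)).round(4))
E
python3 look.py w2 vial=.028 tray_a=.008
```

```text
3.7 [0.5373 0.0286 0.1132] [-1.    -0.017 -0.017] 0.7398264887332324 [-0.08128019  0.06708696 -0.46673187]
vial 0.66 [300. 216.] [0.5482 0.0114 0.028 ]
tray_a 0.91 [594. 198.] [0.5318 0.3673 0.008 ]
tray_a 0.82 [158. 183.] [ 0.526  -0.1301  0.008 ]
tray_a 0.72 [481. 206.] [0.5433 0.1885 0.008 ]
```

View pics/w2.png

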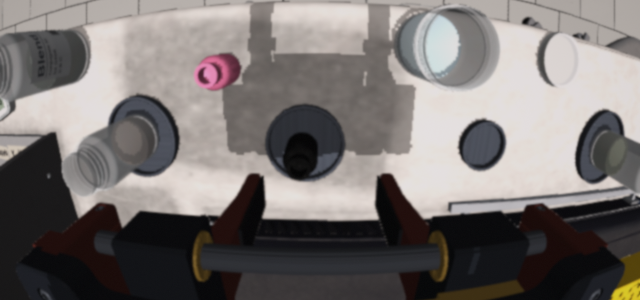

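The vial sits at (300,155) in this crop. It is black, inside the mid tray, and slightly left of the jaw centre.

Emit:
move_arm([
  {"claw":65,"slide":[6,-17,-10],"yaw":0},
  {"claw":65,"slide":[0,0,-35],"yaw":0},
  {"claw":65,"slide":[0,0,-30],"yaw":0},
  {"claw":65,"slide":[0,0,-12],"yaw":0},
  {"claw":65,"slide":[0,0,0],"yaw":0},
])

```text
t: 4.35
position: [0.553, 0.0105, 0.0428]
eef_rot: [[-0.999, -0.017, 0.046], [-0.017, 1.0, -0.001], [-0.046, -0.002, -0.999]]
contact_force: [0.2, 0.6, 0.6]
opening: 0.741
```

```bash
python3 look.py w3 vial=.028
```

```text
4.35 [0.553  0.0105 0.0428] [-0.999 -0.017 -0.046] 0.7410402020631499 [0.22160739 0.57516244 0.63732477]
vial 0.92 [205. 113.] [ 0.475  -0.0576  0.028 ]
vial 0.63 [321. 234.] [0.5495 0.0104 0.028 ]
```

View pics/w3.png

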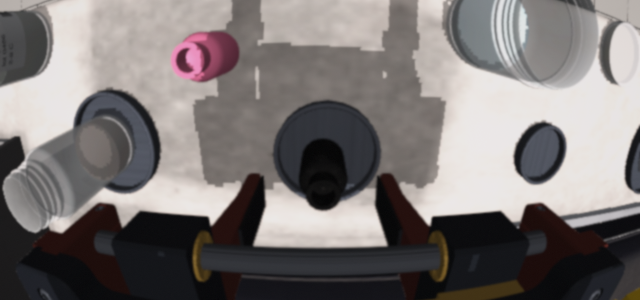

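Emit:
move_arm([
  {"claw":65,"slide":[0,0,40],"yaw":0},
  {"claw":65,"slide":[0,0,40],"yaw":0},
  {"claw":65,"slide":[0,0,30],"yaw":0},
])

```text
t: 4.75
position: [0.5521, 0.0109, 0.1579]
eef_rot: [[-0.999, -0.017, 0.045], [-0.017, 1.0, -0.001], [-0.045, -0.002, -0.999]]
contact_force: [0.7, -0.4, 0.3]
opening: 0.737
```

Emit:
move_arm([
  {"claw":65,"slide":[0,0,-20],"yaw":0.017},
  {"claw":65,"slide":[0,0,-20],"yaw":0},
  {"claw":65,"slide":[0,0,-20],"yaw":0},
  {"claw":65,"slide":[0,0,-20],"yaw":0},
])

```text
t: 5.15
position: [0.5613, 0.011, 0.0998]
eef_rot: [[-0.996, -0.036, 0.081], [-0.036, 0.999, -0.002], [-0.081, -0.004, -0.997]]
contact_force: [-0.3, -0.3, 0.2]
opening: 0.742
```

Emit:
move_arm([
  {"claw":65,"slide":[0,0,-10],"yaw":0},
  {"claw":65,"slide":[0,0,-10],"yaw":0},
  {"claw":65,"slide":[0,0,-10],"yaw":0},
  {"claw":65,"slide":[0,0,-10],"yaw":0},
])

```text
t: 5.55
position: [0.5636, 0.0111, 0.063]
eef_rot: [[-0.995, -0.036, 0.088], [-0.036, 0.999, -0.002], [-0.088, -0.005, -0.996]]
contact_force: [0.9, -0.4, -0.3]
opening: 0.737
```

Emit:
move_arm([
  {"claw":65,"slide":[0,0,20],"yaw":0},
  {"claw":65,"slide":[0,0,20],"yaw":0},
  {"claw":65,"slide":[0,0,20],"yaw":0},
  {"claw":65,"slide":[0,0,20],"yaw":0},
])

```text
t: 5.95
position: [0.5604, 0.0112, 0.1382]
eef_rot: [[-0.996, -0.036, 0.078], [-0.036, 0.999, -0.001], [-0.077, -0.004, -0.997]]
contact_force: [-0.4, 0.7, 0.0]
opening: 0.739
```

Emit:
move_arm([
  {"claw":65,"slide":[-25,0,0],"yaw":0},
  {"claw":65,"slide":[0,0,0],"yaw":0},
  {"claw":65,"slide":[0,0,0],"yaw":0},
])

```text
t: 6.25
position: [0.5372, 0.0112, 0.142]
eef_rot: [[-0.996, -0.036, 0.085], [-0.036, 0.999, -0.002], [-0.084, -0.005, -0.996]]
contact_force: [-0.7, -0.6, -0.1]
opening: 0.737
```

Emit:
move_arm([
  {"claw":65,"slide":[0,0,30],"yaw":0},
  {"claw":65,"slide":[0,0,0],"yaw":0},
  {"claw":65,"slide":[0,0,0],"yaw":0},
])

```text
t: 6.55
position: [0.538, 0.0111, 0.1707]
eef_rot: [[-0.996, -0.036, 0.083], [-0.036, 0.999, -0.002], [-0.083, -0.005, -0.997]]
contact_force: [-0.2, 0.1, -0.8]
opening: 0.74
```

Emit:
move_arm([
  {"claw":65,"slide":[0,0,-30],"yaw":0},
  {"claw":65,"slide":[0,0,0],"yaw":0},
  {"claw":65,"slide":[0,0,0],"yaw":0},
])

```text
t: 6.85
position: [0.5388, 0.0111, 0.1392]
eef_rot: [[-0.996, -0.036, 0.082], [-0.036, 0.999, -0.002], [-0.082, -0.005, -0.997]]
contact_force: [0.4, -0.1, 0.4]
opening: 0.737
```

```bash
python3 -c "
from h import *
o=bot.get_obs();print(np.round(o['joint_pos'],3),np.round(o['joint_vel'],3),np.round(o['tau'],1))"
```

```text
[-0.044 -0.152  1.619  0.002  1.593 -1.651] [-0.001  0.026  0.05   0.    -0.005  0.001] [ -0.  -32.7 -39.1  -0.   -0.3  -0. ]
```

Emit:
move_arm([
  {"claw":65,"slide":[0,0,20],"yaw":-0.036},
  {"claw":65,"slide":[0,0,20],"yaw":0},
  {"claw":65,"slide":[0,0,20],"yaw":0},
  {"claw":65,"slide":[0,0,20],"yaw":0},
  {"claw":65,"slide":[0,0,20],"yaw":0},
])

```text
t: 7.35
position: [0.5373, 0.0111, 0.241]
eef_rot: [[-0.997, 0.002, 0.075], [0.001, 1.0, -0.004], [-0.075, -0.004, -0.997]]
contact_force: [0.6, 0.7, 0.1]
opening: 0.739
```

Emit:
move_arm([
  {"claw":65,"slide":[0,0,0],"yaw":0},
  {"claw":65,"slide":[0,0,0],"yaw":0},
])

```text
t: 7.55
position: [0.5388, 0.0111, 0.2455]
eef_rot: [[-0.997, 0.002, 0.082], [0.001, 1.0, -0.005], [-0.082, -0.004, -0.997]]
contact_force: [-0.3, -0.2, 0.1]
opening: 0.737
```

Emit:
move_arm([
  {"claw":65,"slide":[-20,0,0],"yaw":0},
  {"claw":65,"slide":[-20,0,0],"yaw":0},
  {"claw":65,"slide":[-20,0,0],"yaw":0},
  {"claw":65,"slide":[-20,0,0],"yaw":0},
  {"claw":65,"slide":[-20,0,0],"yaw":0},
])

```text
t: 8.05
position: [0.4356, 0.0111, 0.238]
eef_rot: [[-0.997, 0.002, 0.073], [0.001, 1.0, -0.004], [-0.073, -0.004, -0.997]]
contact_force: [0.3, -0.5, 0.2]
opening: 0.744
```

Emit:
move_arm([
  {"claw":65,"slide":[0,0,0],"yaw":0},
  {"claw":65,"slide":[0,0,0],"yaw":0},
])

```text
t: 8.25
position: [0.4343, 0.0111, 0.2367]
eef_rot: [[-0.997, 0.002, 0.072], [0.002, 1.0, -0.004], [-0.072, -0.004, -0.997]]
contact_force: [-0.3, -0.3, 0.8]
opening: 0.738
```

Emit:
move_arm([
  {"claw":65,"slide":[20,0,0],"yaw":0},
  {"claw":65,"slide":[20,0,0],"yaw":0},
  {"claw":65,"slide":[20,0,0],"yaw":0},
  {"claw":65,"slide":[20,0,0],"yaw":0},
  {"claw":65,"slide":[20,0,0],"yaw":0},
])

```text
t: 8.75
position: [0.5399, 0.0112, 0.2336]
eef_rot: [[-0.998, 0.002, 0.071], [0.002, 1.0, -0.004], [-0.071, -0.004, -0.997]]
contact_force: [-0.7, -0.7, 0.3]
opening: 0.741
```

Emit:
move_arm([
  {"claw":65,"slide":[0,0,0],"yaw":0},
  {"claw":65,"slide":[0,0,0],"yaw":0},
])

```text
t: 8.95
position: [0.5419, 0.0111, 0.2301]
eef_rot: [[-0.998, 0.002, 0.066], [0.002, 1.0, -0.004], [-0.066, -0.004, -0.998]]
contact_force: [-0.3, 0.4, -0.7]
opening: 0.742
```

Emit:
move_arm([
  {"claw":65,"slide":[0,0,-40],"yaw":0},
  {"claw":65,"slide":[0,0,-40],"yaw":0},
  {"claw":65,"slide":[0,0,40],"yaw":0},
  {"claw":65,"slide":[0,0,40],"yaw":0},
])

```text
t: 9.35
position: [0.5283, 0.0117, 0.2058]
eef_rot: [[-1.0, 0.002, 0.025], [0.002, 1.0, -0.002], [-0.025, -0.002, -1.0]]
contact_force: [0.2, -0.0, 0.9]
opening: 0.741
```

Emit:
move_arm([
  {"claw":65,"slide":[0,0,0],"yaw":0},
  {"claw":65,"slide":[0,0,0],"yaw":0},
])

```text
t: 9.55
position: [0.5277, 0.0117, 0.208]
eef_rot: [[-1.0, 0.002, 0.028], [0.002, 1.0, -0.002], [-0.028, -0.002, -1.0]]
contact_force: [-0.1, 0.3, 0.8]
opening: 0.74
```

Emit:
move_arm([
  {"claw":65,"slide":[-48,0,0],"yaw":0},
  {"claw":65,"slide":[-48,0,0],"yaw":0},
  {"claw":65,"slide":[-48,0,0],"yaw":0},
])

```text
t: 9.85
position: [0.3829, 0.0116, 0.2001]
eef_rot: [[-1.0, 0.002, 0.016], [0.002, 1.0, -0.002], [-0.016, -0.002, -1.0]]
contact_force: [-1.1, 0.2, 1.6]
opening: 0.738
```

Emit:
move_arm([
  {"claw":65,"slide":[0,0,0],"yaw":0},
  {"claw":65,"slide":[0,0,0],"yaw":0},
])

```text
t: 10.05
position: [0.3789, 0.0117, 0.2004]
eef_rot: [[-1.0, 0.002, 0.022], [0.002, 1.0, -0.002], [-0.022, -0.002, -1.0]]
contact_force: [0.2, -0.0, 0.0]
opening: 0.744
```

Emit:
move_arm([
  {"claw":65,"slide":[48,0,0],"yaw":0},
  {"claw":65,"slide":[48,0,0],"yaw":0},
  {"claw":65,"slide":[48,0,0],"yaw":0},
])

```text
t: 10.35
position: [0.5256, 0.0118, 0.2036]
eef_rot: [[-0.999, 0.002, 0.033], [0.002, 1.0, -0.003], [-0.033, -0.003, -0.999]]
contact_force: [-0.1, 0.7, 0.6]
opening: 0.742
```

Emit:
move_arm([
  {"claw":65,"slide":[0,0,0],"yaw":0},
  {"claw":65,"slide":[0,0,0],"yaw":0},
])

```text
t: 10.55
position: [0.531, 0.0117, 0.1956]
eef_rot: [[-1.0, 0.002, 0.022], [0.002, 1.0, -0.002], [-0.022, -0.002, -1.0]]
contact_force: [-0.5, 0.8, 0.2]
opening: 0.74
```

A sharp down-then-up reversal removes the tilt. I'll apply a milder one, then descend with rest rows in between.

Emit:
move_arm([
  {"claw":65,"slide":[0,0,-25],"yaw":0},
  {"claw":65,"slide":[0,0,-25],"yaw":0},
  {"claw":65,"slide":[0,0,25],"yaw":0},
  {"claw":65,"slide":[0,0,10],"yaw":0},
  {"claw":65,"slide":[0,0,0],"yaw":0},
])

```text
t: 11.05
position: [0.5295, 0.0118, 0.1776]
eef_rot: [[-1.0, 0.002, 0.019], [0.002, 1.0, -0.002], [-0.019, -0.002, -1.0]]
contact_force: [0.3, -0.1, 0.1]
opening: 0.742
```

Emit:
move_arm([
  {"claw":65,"slide":[14,0,0],"yaw":0},
  {"claw":65,"slide":[0,0,0],"yaw":0},
  {"claw":65,"slide":[0,0,-40],"yaw":0},
  {"claw":65,"slide":[0,0,0],"yaw":0},
  {"claw":65,"slide":[0,0,0],"yaw":0},
])

```text
t: 11.55
position: [0.5439, 0.0118, 0.1411]
eef_rot: [[-1.0, 0.002, 0.027], [0.002, 1.0, -0.002], [-0.027, -0.002, -1.0]]
contact_force: [0.8, -1.3, 0.1]
opening: 0.736
```

Emit:
move_arm([
  {"claw":65,"slide":[0,0,-40],"yaw":0},
  {"claw":65,"slide":[0,0,0],"yaw":0},
  {"claw":65,"slide":[0,0,0],"yaw":0},
])

```text
t: 11.85
position: [0.5457, 0.0117, 0.1073]
eef_rot: [[-0.999, 0.002, 0.034], [0.002, 1.0, -0.003], [-0.034, -0.003, -0.999]]
contact_force: [-0.1, 0.1, 0.8]
opening: 0.736
```

Emit:
move_arm([
  {"claw":65,"slide":[0,0,40],"yaw":0},
  {"claw":65,"slide":[0,0,0],"yaw":0},
  {"claw":65,"slide":[0,0,0],"yaw":0},
])

```text
t: 12.15
position: [0.547, 0.0117, 0.1555]
eef_rot: [[-0.999, 0.002, 0.041], [0.002, 1.0, -0.003], [-0.041, -0.003, -0.999]]
contact_force: [-1.0, 0.5, -1.1]
opening: 0.736
```

Emit:
move_arm([
  {"claw":65,"slide":[0,0,-40],"yaw":0},
  {"claw":65,"slide":[0,0,-40],"yaw":0},
  {"claw":65,"slide":[0,0,40],"yaw":0},
  {"claw":65,"slide":[0,0,40],"yaw":0},
])

```text
t: 12.55
position: [0.5411, 0.0119, 0.1478]
eef_rot: [[-1.0, 0.002, 0.026], [0.002, 1.0, -0.002], [-0.026, -0.002, -1.0]]
contact_force: [1.1, -0.5, 1.4]
opening: 0.739
```

Emit:
move_arm([
  {"claw":65,"slide":[0,0,0],"yaw":0},
  {"claw":65,"slide":[0,0,0],"yaw":0},
])

```text
t: 12.75
position: [0.5431, 0.0118, 0.1541]
eef_rot: [[-0.999, 0.002, 0.035], [0.002, 1.0, -0.003], [-0.035, -0.003, -0.999]]
contact_force: [0.9, -0.4, 0.3]
opening: 0.737
```

Emit:
move_arm([
  {"claw":65,"slide":[0,0,-40],"yaw":0},
  {"claw":65,"slide":[0,0,-40],"yaw":0},
  {"claw":65,"slide":[0,0,40],"yaw":0},
  {"claw":65,"slide":[0,0,40],"yaw":0},
])

```text
t: 13.15
position: [0.5347, 0.0121, 0.1383]
eef_rot: [[-1.0, 0.002, 0.012], [0.002, 1.0, -0.002], [-0.012, -0.002, -1.0]]
contact_force: [0.5, -0.5, 0.4]
opening: 0.741
```

Emit:
move_arm([
  {"claw":65,"slide":[0,0,0],"yaw":0},
  {"claw":65,"slide":[0,0,0],"yaw":0},
])

```text
t: 13.35
position: [0.5359, 0.0121, 0.1411]
eef_rot: [[-1.0, 0.002, 0.016], [0.002, 1.0, -0.002], [-0.016, -0.002, -1.0]]
contact_force: [0.1, 0.9, -1.5]
opening: 0.74
```

Emit:
move_arm([
  {"claw":65,"slide":[0,0,-40],"yaw":0},
  {"claw":65,"slide":[0,0,-40],"yaw":0},
  {"claw":65,"slide":[0,0,40],"yaw":0},
  {"claw":65,"slide":[0,0,30],"yaw":0},
  {"claw":65,"slide":[0,0,0],"yaw":0},
])

```text
t: 13.85
position: [0.5282, 0.0124, 0.1152]
eef_rot: [[-1.0, 0.002, -0.004], [0.002, 1.0, -0.001], [0.004, -0.001, -1.0]]
contact_force: [0.6, 0.3, 0.2]
opening: 0.742
```

Emit:
move_arm([
  {"claw":65,"slide":[12,-1,0],"yaw":0},
  {"claw":65,"slide":[0,0,0],"yaw":0},
  {"claw":65,"slide":[0,0,-40],"yaw":0},
  {"claw":65,"slide":[0,0,0],"yaw":0},
  {"claw":65,"slide":[0,0,0],"yaw":0},
])

```text
t: 14.35
position: [0.5403, 0.0115, 0.0708]
eef_rot: [[-1.0, 0.002, -0.004], [0.002, 1.0, -0.001], [0.004, -0.001, -1.0]]
contact_force: [0.5, 0.7, 1.9]
opening: 0.738
```

Emit:
move_arm([
  {"claw":65,"slide":[0,0,-30],"yaw":0},
  {"claw":65,"slide":[0,0,0],"yaw":0},
  {"claw":65,"slide":[0,0,0],"yaw":0},
])

```text
t: 14.65
position: [0.5418, 0.0115, 0.0447]
eef_rot: [[-1.0, 0.002, -0.0], [0.002, 1.0, -0.001], [0.0, -0.001, -1.0]]
contact_force: [-0.4, -0.0, 0.2]
opening: 0.738
```

Emit:
move_arm([
  {"claw":65,"slide":[3,0,-24],"yaw":0},
  {"claw":65,"slide":[0,0,0],"yaw":0},
  {"claw":20,"slide":[0,0,0],"yaw":0},
  {"claw":20,"slide":[0,0,0],"yaw":0},
  {"claw":20,"slide":[0,0,0],"yaw":0},
])

```text
t: 15.15
position: [0.5493, 0.0113, 0.0308]
eef_rot: [[-1.0, 0.001, 0.012], [0.001, 1.0, -0.002], [-0.012, -0.002, -1.0]]
contact_force: [-0.3, -0.1, -0.4]
opening: 0.508
```

Emit:
move_arm([
  {"claw":20,"slide":[0,0,0],"yaw":0},
  {"claw":20,"slide":[0,0,0],"yaw":0},
  {"claw":20,"slide":[0,0,0],"yaw":0},
])

```text
t: 15.45
position: [0.5501, 0.0113, 0.0329]
eef_rot: [[-1.0, 0.001, 0.015], [0.001, 1.0, -0.002], [-0.015, -0.002, -1.0]]
contact_force: [0.5, -0.8, -0.4]
opening: 0.31
```

```bash
python3 look.py w4 vial=.028 tray_a=.008
```

```text
15.45 [0.5501 0.0113 0.0329] [-1.     0.001 -0.015] 0.3097856304880233 [ 0.49234168 -0.81577304 -0.40670151]
vial 0.91 [195. 124.] [ 0.4761 -0.0593  0.028 ]
vial 0.56 [321. 244.] [0.5481 0.0113 0.028 ]
tray_a 0.95 [329. 204.] [0.5301 0.0165 0.008 ]
tray_a 0.73 [544. 219.] [0.5426 0.187  0.008 ]
tray_a 0.73 [638. 229.] [0.5595 0.3498 0.008 ]
tray_a 0.7 [127. 199.] [ 0.5266 -0.1298  0.008 ]
```

View pics/w4.png

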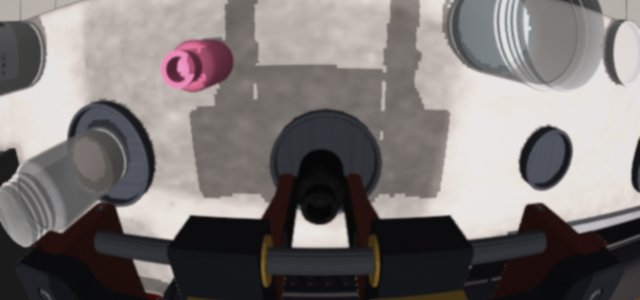

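Emit:
move_arm([
  {"claw":50,"slide":[-3,0,0],"yaw":0},
  {"claw":50,"slide":[0,0,0],"yaw":0},
  {"claw":50,"slide":[0,0,0],"yaw":0},
  {"claw":50,"slide":[0,0,-14],"yaw":0},
  {"claw":50,"slide":[0,0,0],"yaw":0},
])

```text
t: 16.1
position: [0.5463, 0.0113, 0.017]
eef_rot: [[-1.0, 0.001, 0.014], [0.001, 1.0, -0.002], [-0.014, -0.002, -1.0]]
contact_force: [-0.3, 0.6, 0.3]
opening: 0.573
```

Emit:
move_arm([
  {"claw":50,"slide":[0,0,0],"yaw":0},
])

```text
t: 16.2
position: [0.5462, 0.0113, 0.0166]
eef_rot: [[-1.0, 0.001, 0.013], [0.001, 1.0, -0.002], [-0.013, -0.002, -1.0]]
contact_force: [-0.3, -0.3, 0.1]
opening: 0.568
```

Now close, then lift 40 mm.

Emit:
move_arm([
  {"claw":15,"slide":[0,0,0],"yaw":0},
  {"claw":15,"slide":[0,0,0],"yaw":0},
  {"claw":15,"slide":[0,0,0],"yaw":0},
  {"claw":15,"slide":[0,0,0],"yaw":0},
  {"claw":15,"slide":[0,0,0],"yaw":0},
])

```text
t: 16.7
position: [0.5462, 0.0113, 0.0164]
eef_rot: [[-1.0, 0.001, 0.013], [0.001, 1.0, -0.002], [-0.013, -0.002, -1.0]]
contact_force: [0.2, -0.0, 0.2]
opening: 0.322
```

Emit:
move_arm([
  {"claw":15,"slide":[0,0,0],"yaw":0},
  {"claw":15,"slide":[0,0,20],"yaw":0},
  {"claw":15,"slide":[0,0,15],"yaw":0},
  {"claw":15,"slide":[0,0,0],"yaw":0},
  {"claw":15,"slide":[0,0,0],"yaw":0},
])

```text
t: 17.2
position: [0.5458, 0.0113, 0.0523]
eef_rot: [[-1.0, 0.001, 0.012], [0.001, 1.0, -0.002], [-0.012, -0.002, -1.0]]
contact_force: [-0.2, -0.1, -1.0]
opening: 0.32
```

Emit:
move_arm([
  {"claw":15,"slide":[0,40,0],"yaw":0},
  {"claw":15,"slide":[0,40,0],"yaw":0},
  {"claw":15,"slide":[0,40,0],"yaw":0},
  {"claw":15,"slide":[0,40,0],"yaw":0},
  {"claw":15,"slide":[0,0,0],"yaw":0},
])

```text
t: 17.7
position: [0.5444, 0.1748, 0.049]
eef_rot: [[-1.0, 0.007, 0.01], [0.007, 1.0, -0.003], [-0.01, -0.003, -1.0]]
contact_force: [-0.5, -0.1, 0.2]
opening: 0.317
```

Emit:
move_arm([
  {"claw":15,"slide":[0,0,0],"yaw":0},
])

```text
t: 17.8
position: [0.5439, 0.1751, 0.048]
eef_rot: [[-1.0, 0.005, 0.009], [0.005, 1.0, -0.003], [-0.009, -0.003, -1.0]]
contact_force: [0.3, -0.1, 0.1]
opening: 0.316
```

```bash
python3 look.py w5 vial=.06 tray_a=.008
```

```text
17.8 [0.5439 0.1751 0.048 ] [-1.     0.005 -0.009] 0.31562741998080124 [ 0.29717642 -0.10533473  0.11693987]
vial 0.77 [321. 266.] [0.5473 0.1756 0.06  ]
vial 0.73 [ 42. 151.] [ 0.4741 -0.0113  0.06  ]
tray_a 0.89 [126. 221.] [0.543  0.0172 0.008 ]
tray_a 0.72 [ 28. 212.] [ 0.5369 -0.1243  0.008 ]
tray_a 0.67 [347. 213.] [0.5351 0.1932 0.008 ]
tray_a 0.64 [552. 199.] [0.5253 0.3698 0.008 ]
```

View pics/w5.png

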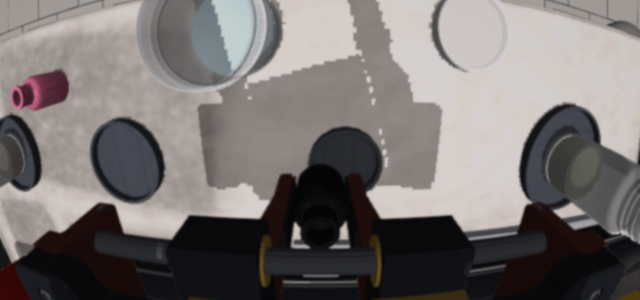

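```bash
python3 - <<'E'
from h import *; import pickle
o,w=pickle.load(open("last.pkl","rb"))
for px in((346,218),(309,218),(383,218),(346,187)): print(px,wr(o,w,px,.011).round(4))
for X in((.543,.1905),(.543+.004,.1905)): print(wp(o,w,[X[0],X[1]-.026,.012]),wp(o,w,[X[0],X[1]+.026,.012]),wp(o,w,[X[0]-.026,X[1],.012]))
E
```

```text
(346, 218) [0.5377 0.1925 0.011 ]
(309, 218) [0.5376 0.1671 0.011 ]
(383, 218) [0.5379 0.2183 0.011 ]
(346, 187) [0.5157 0.192  0.011 ]
[305.29325188 225.89787497] [380.22175637 225.38687886] [343.79874257 189.31743906]
[305.41891735 231.23510646] [379.85734573 230.67456101] [343.69702742 195.11005459]
```

Emit:
move_arm([
  {"claw":15,"slide":[-4,17,0],"yaw":0},
  {"claw":15,"slide":[0,0,0],"yaw":0},
  {"claw":15,"slide":[0,0,-15],"yaw":0},
  {"claw":15,"slide":[0,0,0],"yaw":0},
  {"claw":15,"slide":[0,0,0],"yaw":0},
])

```text
t: 18.45
position: [0.5414, 0.1848, 0.0318]
eef_rot: [[-1.0, 0.014, 0.009], [0.014, 1.0, -0.005], [-0.01, -0.005, -1.0]]
contact_force: [-0.0, 0.1, -0.5]
opening: 0.316
```

Emit:
move_arm([
  {"claw":15,"slide":[-1,7,0],"yaw":-0.014},
  {"claw":15,"slide":[0,0,0],"yaw":0},
  {"claw":15,"slide":[0,0,-12],"yaw":0},
  {"claw":15,"slide":[0,0,0],"yaw":0},
  {"claw":15,"slide":[0,0,0],"yaw":0},
])

```text
t: 18.95
position: [0.5405, 0.1916, 0.0185]
eef_rot: [[-0.999, 0.031, 0.009], [0.031, 1.0, -0.006], [-0.009, -0.006, -1.0]]
contact_force: [0.5, -0.2, -0.5]
opening: 0.32
```

```bash
python3 look.py w6 vial=.03
```

```text
18.95 [0.5405 0.1916 0.0185] [-0.999  0.031 -0.009] 0.319734404450624 [ 0.45922139 -0.17798198 -0.46182054]
vial 0.81 [ 16. 171.] [ 0.4763 -0.0349  0.03  ]
vial 0.76 [320. 266.] [0.5441 0.1912 0.03  ]
```

View pics/w6.png

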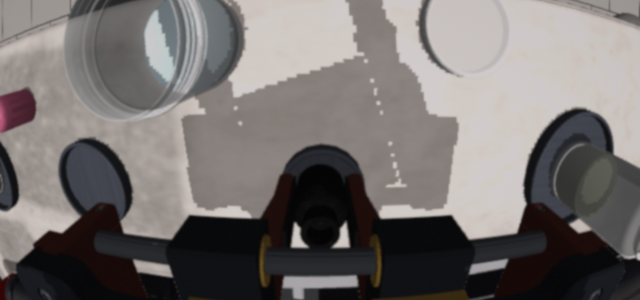

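The vial is centred in tray_a with about 10 mm of rim visible behind it. I'll lower the last 2 mm and release.

Emit:
move_arm([
  {"claw":15,"slide":[0,0,-2],"yaw":0.03},
  {"claw":15,"slide":[0,0,0],"yaw":0},
  {"claw":55,"slide":[0,0,0],"yaw":0},
  {"claw":55,"slide":[0,0,0],"yaw":0},
  {"claw":55,"slide":[0,0,0],"yaw":0},
])

```text
t: 19.55
position: [0.5409, 0.1916, 0.0176]
eef_rot: [[-1.0, 0.001, 0.011], [0.001, 1.0, -0.005], [-0.011, -0.005, -1.0]]
contact_force: [-0.7, -0.2, 0.7]
opening: 0.552
```

Emit:
move_arm([
  {"claw":55,"slide":[0,0,30],"yaw":0},
  {"claw":55,"slide":[0,0,40],"yaw":0},
  {"claw":87,"slide":[0,0,40],"yaw":0},
  {"claw":87,"slide":[0,0,30],"yaw":0},
  {"claw":87,"slide":[0,0,0],"yaw":0},
])

```text
t: 20.05
position: [0.5385, 0.1909, 0.1611]
eef_rot: [[-1.0, 0.003, 0.007], [0.003, 1.0, -0.006], [-0.007, -0.006, -1.0]]
contact_force: [-0.4, -0.6, 0.8]
opening: 0.861
```

Emit:
move_arm([
  {"claw":87,"slide":[0,-48,0],"yaw":0},
  {"claw":87,"slide":[0,-48,0],"yaw":0},
  {"claw":87,"slide":[0,-48,0],"yaw":0},
  {"claw":87,"slide":[0,-48,0],"yaw":0},
  {"claw":87,"slide":[0,-48,0],"yaw":0},
])

```text
t: 20.55
position: [0.537, -0.0499, 0.158]
eef_rot: [[-1.0, -0.009, 0.007], [-0.009, 1.0, -0.004], [-0.007, -0.004, -1.0]]
contact_force: [0.7, 0.5, 0.3]
opening: 0.993
```

Emit:
move_arm([
  {"claw":87,"slide":[0,-48,0],"yaw":0},
  {"claw":87,"slide":[0,-48,0],"yaw":0},
  {"claw":87,"slide":[0,0,0],"yaw":0},
  {"claw":87,"slide":[0,0,0],"yaw":0},
])

```text
t: 20.95
position: [0.5339, -0.1556, 0.1526]
eef_rot: [[-1.0, 0.001, 0.002], [0.001, 1.0, -0.003], [-0.002, -0.003, -1.0]]
contact_force: [0.4, 0.3, -0.0]
opening: 0.99
```

```bash
python3 look.py w7 vial=.03 bottle_s=.055 tray_a=.008
```

```text
20.95 [ 0.5339 -0.1556  0.1526] [-1.     0.001 -0.002] 0.99020896775282 [ 0.42968951  0.34446757 -0.01895572]
vial 0.95 [584. 199.] [0.5393 0.181  0.03  ]
vial 0.9 [419. 134.] [ 0.4754 -0.0626  0.03  ]
bottle_s 0.84 [199. 104.] [ 0.4459 -0.261   0.055 ]
bottle_s 0.73 [571. 128.] [0.4533 0.1098 0.055 ]
bottle_s 0.65 [321. 214.] [ 0.5459 -0.1559  0.055 ]
bottle_s 0.51 [584. 200.] [0.5321 0.1528 0.055 ]
tray_a 0.96 [569. 194.] [0.5386 0.1717 0.008 ]
tray_a 0.94 [634. 202.] [0.551  0.3548 0.008 ]
tray_a 0.85 [332. 173.] [ 0.5183 -0.1449  0.008 ]
tray_a 0.75 [470. 197.] [0.5433 0.0105 0.008 ]
```

View pics/w7.png

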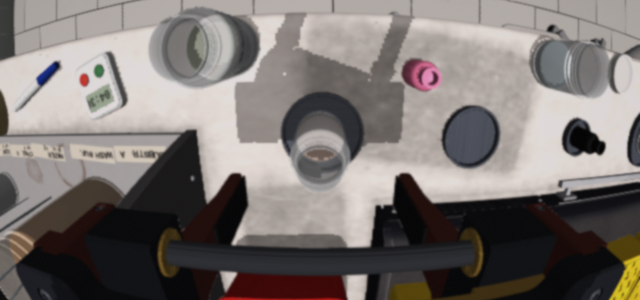

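The vial stands in tray_a (crop 575,137). bottle_s lies directly under the jaws, with its mouth at about (320,165). A dark instrument panel is on the left (190,130), so I check its clearance.

```bash
python3 - <<'E'
from h import *; import pickle
o,w=pickle.load(open("last.pkl","rb"))
print("mouth",wr(o,w,(320,225),.108).round(4))
print("tray M",wr(o,w,(471,195),.012).round(4),"L mouth",wr(o,w,(186,108),.132).round(4))
for z in(0,.1,.2,.3): print(z,"panel front corner",wr(o,w,(195,192),z).round(3),"foot",wr(o,w,(204,258),z).round(3))
p=snapshot("side"); cv2.imwrite("pics/s3.png",cv2.resize(p["img"][150:400,300:560],None,fx=2.3,fy=2.3,interpolation=2))
E
```

```text
mouth [ 0.5354 -0.1561  0.108 ]
tray M [0.5402 0.0099 0.012 ] L mouth [ 0.4499 -0.2389  0.132 ]
0 panel front corner [ 0.54  -0.296  0.   ] foot [ 0.623 -0.296  0.   ]
0.1 panel front corner [ 0.513 -0.251  0.1  ] foot [ 0.569 -0.251  0.1  ]
0.2 panel front corner [ 0.485 -0.207  0.2  ] foot [ 0.515 -0.207  0.2  ]
0.3 panel front corner [ 0.458 -0.162  0.3  ] foot [ 0.461 -0.162  0.3  ]
```

View pics/s3.png

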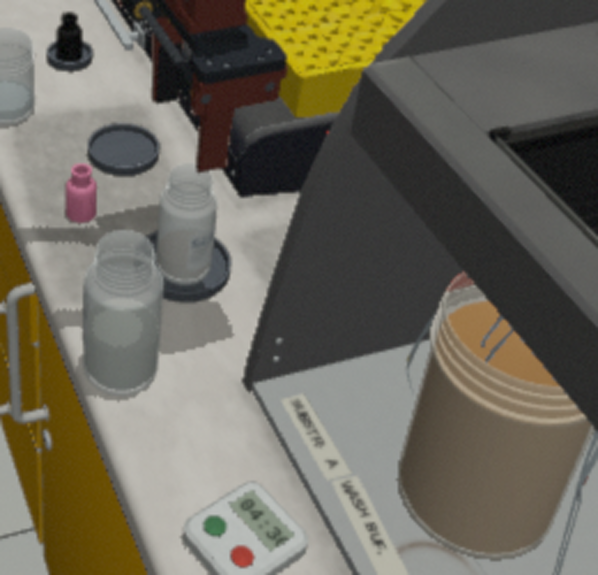

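Emit:
move_arm([
  {"claw":87,"slide":[3,0,-35],"yaw":0},
  {"claw":87,"slide":[0,0,0],"yaw":0},
  {"claw":87,"slide":[0,0,0],"yaw":0},
  {"claw":87,"slide":[0,0,-35],"yaw":0},
  {"claw":87,"slide":[0,0,0],"yaw":0},
])

```text
t: 21.7
position: [0.5404, -0.1493, 0.0883]
eef_rot: [[-1.0, -0.011, 0.01], [-0.011, 1.0, -0.006], [-0.01, -0.006, -1.0]]
contact_force: [0.4, 0.3, -1.5]
opening: 0.988
```

Emit:
move_arm([
  {"claw":87,"slide":[0,0,0],"yaw":0},
  {"claw":87,"slide":[0,0,-30],"yaw":0},
  {"claw":87,"slide":[0,0,0],"yaw":0},
  {"claw":87,"slide":[0,0,0],"yaw":0},
])

```text
t: 22.1
position: [0.5443, -0.1499, 0.0685]
eef_rot: [[-1.0, -0.012, 0.021], [-0.013, 1.0, -0.01], [-0.021, -0.01, -1.0]]
contact_force: [-0.7, -0.4, 0.6]
opening: 0.994
```

```bash
python3 look.py w8 bottle_s=.055
```

```text
22.1 [ 0.5443 -0.1499  0.0685] [-1.    -0.013 -0.021] 0.9935502661434324 [-0.6503373  -0.3889574   0.64519082]
bottle_s 0.84 [133.  90.] [ 0.4469 -0.2691  0.055 ]
```

View pics/w8.png

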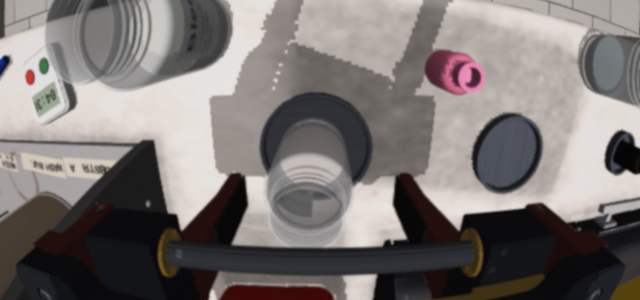

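```bash
python3 - <<'E'
from h import *; import pickle
o,w=pickle.load(open("last.pkl","rb"))
print("mouth",wr(o,w,(309,252),.108).round(4))
print("trayR",wr(o,w,(316,205),.011).round(4),wr(o,w,(261,205),.011).round(4),wr(o,w,(371,205),.011).round(4),"top edge",wr(o,w,(316,153),.012).round(4),"trayM",wr(o,w,(507,213),.011).round(4))
E
```

```text
mouth [ 0.5244 -0.1549  0.108 ]
trayR [ 0.5361 -0.154   0.011 ] [ 0.5368 -0.1955  0.011 ] [ 0.5355 -0.1128  0.011 ] top edge [ 0.4969 -0.1543  0.012 ] trayM [0.5412 0.0085 0.011 ]
```

Emit:
move_arm([
  {"claw":87,"slide":[-5,-5,-10],"yaw":-0.012},
  {"claw":87,"slide":[0,0,0],"yaw":0},
  {"claw":87,"slide":[0,0,0],"yaw":0},
  {"claw":87,"slide":[0,0,-10],"yaw":0},
  {"claw":87,"slide":[0,0,0],"yaw":0},
])

```text
t: 22.7
position: [0.5397, -0.156, 0.0496]
eef_rot: [[-1.0, 0.001, 0.024], [0.001, 1.0, -0.011], [-0.024, -0.011, -1.0]]
contact_force: [-0.2, 0.6, 0.4]
opening: 0.991
```

Emit:
move_arm([
  {"claw":35,"slide":[0,0,0],"yaw":0},
  {"claw":35,"slide":[0,0,0],"yaw":0},
  {"claw":35,"slide":[0,0,0],"yaw":0},
  {"claw":35,"slide":[0,0,0],"yaw":0},
  {"claw":35,"slide":[0,0,0],"yaw":0},
])

```text
t: 23.2
position: [0.5397, -0.1558, 0.0493]
eef_rot: [[-1.0, 0.001, 0.024], [0.001, 1.0, -0.011], [-0.024, -0.011, -1.0]]
contact_force: [-0.6, 0.1, 0.2]
opening: 0.575
```

Emit:
move_arm([
  {"claw":35,"slide":[0,0,0],"yaw":0},
  {"claw":35,"slide":[0,0,0],"yaw":0},
])

```text
t: 23.4
position: [0.5397, -0.1558, 0.0494]
eef_rot: [[-1.0, 0.001, 0.024], [0.001, 1.0, -0.011], [-0.024, -0.011, -1.0]]
contact_force: [0.7, 0.5, -0.2]
opening: 0.545
```

Emit:
move_arm([
  {"claw":35,"slide":[0,0,15],"yaw":0},
  {"claw":35,"slide":[0,0,20],"yaw":0},
  {"claw":35,"slide":[0,0,0],"yaw":0},
  {"claw":35,"slide":[0,0,0],"yaw":0},
])

```text
t: 23.8
position: [0.5393, -0.1556, 0.0865]
eef_rot: [[-1.0, 0.001, 0.023], [0.001, 1.0, -0.011], [-0.023, -0.011, -1.0]]
contact_force: [0.1, 0.3, -1.1]
opening: 0.546
```

Emit:
move_arm([
  {"claw":35,"slide":[0,30,0],"yaw":0},
  {"claw":35,"slide":[0,40,0],"yaw":0},
  {"claw":35,"slide":[0,40,0],"yaw":0},
  {"claw":35,"slide":[0,30,0],"yaw":0},
  {"claw":35,"slide":[0,0,0],"yaw":0},
])

```text
t: 24.3
position: [0.5376, -0.0123, 0.0838]
eef_rot: [[-1.0, 0.005, 0.02], [0.005, 1.0, -0.01], [-0.02, -0.01, -1.0]]
contact_force: [-0.9, -0.4, -0.6]
opening: 0.545
```

Emit:
move_arm([
  {"claw":35,"slide":[0,0,0],"yaw":0},
  {"claw":35,"slide":[0,0,0],"yaw":0},
])

```text
t: 24.5
position: [0.5371, -0.0124, 0.0827]
eef_rot: [[-1.0, 0.004, 0.019], [0.003, 1.0, -0.011], [-0.019, -0.011, -1.0]]
contact_force: [1.0, 0.4, -0.9]
opening: 0.542
```

```bash
python3 look.py w9 tray_b=.008 bottle_s=.09
```

```text
24.5 [ 0.5371 -0.0124  0.0827] [-1.     0.003 -0.019] 0.5422868926852159 [ 0.96880255  0.43570875 -0.89354991]
tray_b 0.98 [368. 199.] [0.5298 0.0247 0.008 ]
tray_b 0.9 [626. 217.] [0.5517 0.3657 0.008 ]
tray_b 0.84 [525. 205.] [0.535  0.1782 0.008 ]
tray_b 0.57 [165. 208.] [ 0.5379 -0.151   0.008 ]
bottle_s 0.85 [635. 217.] [0.5189 0.2513 0.09  ]
bottle_s 0.82 [ 45. 125.] [ 0.4502 -0.1987  0.09  ]
bottle_s 0.72 [320. 264.] [ 0.5415 -0.0124  0.09  ]
```

Emit:
move_arm([
  {"claw":35,"slide":[4,22,0],"yaw":0},
  {"claw":35,"slide":[0,0,0],"yaw":0},
  {"claw":35,"slide":[0,0,0],"yaw":0},
  {"claw":35,"slide":[0,0,-10],"yaw":0},
  {"claw":35,"slide":[0,0,0],"yaw":0},
])

```text
t: 25.15
position: [0.5415, 0.0049, 0.072]
eef_rot: [[-1.0, 0.011, 0.019], [0.01, 1.0, -0.013], [-0.019, -0.013, -1.0]]
contact_force: [0.5, 0.0, -2.4]
opening: 0.546
```

```bash
python3 look.py w10 tray_b=.008
```

```text
25.15 [0.5415 0.0049 0.072 ] [-1.     0.01  -0.019] 0.5463919876329436 [ 0.52498083  0.0044819  -2.36360216]
tray_b 0.85 [350. 191.] [0.5246 0.0267 0.008 ]
tray_b 0.78 [628. 212.] [0.548  0.3663 0.008 ]
tray_b 0.75 [146. 208.] [ 0.5379 -0.1482  0.008 ]
tray_b 0.56 [516. 203.] [0.5347 0.1762 0.008 ]
```

View pics/w10.png

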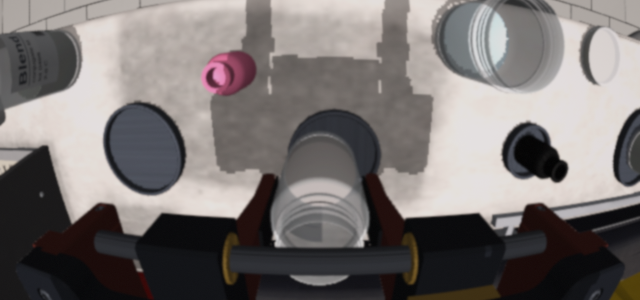

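The held bottle_s is slightly left of the tray_b centre. The tray spans columns 288–380, with its top edge at crop row 109.

```bash
python3 - <<'E'
from h import *; import pickle
o,w=pickle.load(open("last.pkl","rb"))
print(wr(o,w,(335,169),.012).round(4),wr(o,w,(288,210),.011).round(4),wr(o,w,(380,210),.011).round(4))
print("trayR",wr(o,w,(145,208),.011).round(4))
X=np.array(o["position"]); R=np.array(o["eef_rot"]); print("bottle bottom in hand", X-R[:,2]*.019+ R[:,2]*.0635)
for X in ((.5415,.0049,.025),): print(wp(o,w,X))
E
```

```text
[0.5063 0.015  0.012 ] [ 0.5382 -0.0207  0.011 ] [0.5386 0.0498 0.011 ]
trayR [ 0.5366 -0.1467  0.011 ]
bottle bottom in hand [0.54230782 0.00433616 0.02753507]
[321.38478816 220.7721796 ]
```

Emit:
move_arm([
  {"claw":35,"slide":[0,9,0],"yaw":0.01},
  {"claw":35,"slide":[0,0,0],"yaw":0},
  {"claw":35,"slide":[0,0,0],"yaw":0},
  {"claw":35,"slide":[0,0,-10],"yaw":0},
  {"claw":35,"slide":[0,0,0],"yaw":0},
])

```text
t: 25.75
position: [0.5425, 0.0147, 0.0635]
eef_rot: [[-1.0, -0.0, 0.023], [-0.001, 1.0, -0.013], [-0.023, -0.013, -1.0]]
contact_force: [-0.1, 0.4, -1.2]
opening: 0.541
```

Emit:
move_arm([
  {"claw":35,"slide":[0,0,-10],"yaw":0},
  {"claw":35,"slide":[0,0,0],"yaw":0},
  {"claw":35,"slide":[0,0,0],"yaw":0},
])

```text
t: 26.05
position: [0.5421, 0.0146, 0.0518]
eef_rot: [[-1.0, -0.0, 0.021], [-0.001, 1.0, -0.013], [-0.021, -0.013, -1.0]]
contact_force: [0.3, -0.1, -1.0]
opening: 0.545
```

Emit:
move_arm([
  {"claw":35,"slide":[0,0,-3],"yaw":0},
  {"claw":35,"slide":[0,0,0],"yaw":0},
])

```text
t: 26.25
position: [0.5426, 0.0144, 0.0497]
eef_rot: [[-1.0, -0.0, 0.023], [-0.0, 1.0, -0.013], [-0.023, -0.013, -1.0]]
contact_force: [-0.4, 0.5, -0.7]
opening: 0.545
```

Emit:
move_arm([
  {"claw":80,"slide":[0,0,0],"yaw":0},
  {"claw":80,"slide":[0,0,0],"yaw":0},
  {"claw":80,"slide":[0,0,0],"yaw":0},
  {"claw":80,"slide":[0,0,0],"yaw":0},
  {"claw":87,"slide":[0,0,20],"yaw":0},
])

```text
t: 26.75
position: [0.5414, 0.0144, 0.0674]
eef_rot: [[-1.0, -0.0, 0.019], [-0.0, 1.0, -0.013], [-0.019, -0.013, -1.0]]
contact_force: [-0.8, 0.2, 0.1]
opening: 0.957
```

Emit:
move_arm([
  {"claw":87,"slide":[0,0,40],"yaw":0},
  {"claw":87,"slide":[0,0,40],"yaw":0},
  {"claw":87,"slide":[0,0,30],"yaw":0},
  {"claw":87,"slide":[0,0,0],"yaw":0},
  {"claw":87,"slide":[0,0,0],"yaw":0},
])

```text
t: 27.25
position: [0.5409, 0.0144, 0.1826]
eef_rot: [[-1.0, -0.0, 0.021], [-0.0, 1.0, -0.013], [-0.021, -0.013, -1.0]]
contact_force: [0.6, -0.3, -0.6]
opening: 0.993
```

```bash
python3 look.py w11 bottle_s=.055 vial=.03 tray_b=.008; python3 - <<'E'
from h import *
for n in("scene","side"):
    p=snapshot(n)
    for k,z in dict(bottle_s=.055,vial=.03,tray_a=.008).items():
        for r in look_for(p,k)[:4]:
            px=np.array(r["point"])*[640,400]; print(n,k,round(r["score"],2),px.round(),at(p,px,z).round(3))
E
```

```text
27.25 [0.5409 0.0144 0.1826] [-1.    -0.    -0.021] 0.9925543620177352 [ 0.61559658 -0.33958642 -0.62664559]
bottle_s 0.98 [321. 199.] [0.55   0.0129 0.055 ]
bottle_s 0.87 [ 81. 116.] [ 0.45   -0.2639  0.055 ]
bottle_s 0.78 [606. 201.] [0.5509 0.4055 0.055 ]
vial 0.79 [251. 121.] [ 0.4752 -0.0585  0.03  ]
vial 0.76 [474. 183.] [0.5387 0.186  0.03  ]
tray_b 0.95 [572. 178.] [0.5326 0.3693 0.008 ]
tray_b 0.76 [182. 177.] [ 0.539  -0.1543  0.008 ]
tray_b 0.69 [462. 176.] [0.5357 0.1794 0.008 ]
tray_b 0.58 [324. 160.] [0.5206 0.0158 0.008 ]
scene bottle_s 0.7 [346. 187.] [0.537 0.015 0.055]
scene bottle_s 0.67 [234. 132.] [0.551 0.399 0.055]
scene bottle_s 0.63 [435. 258.] [ 0.456 -0.246  0.055]
scene vial 0.7 [356. 225.] [ 0.465 -0.056  0.03 ]
scene tray_a 0.77 [231. 153.] [0.518 0.385 0.008]
scene tray_a 0.63 [407. 233.] [ 0.53  -0.157  0.008]
scene tray_a 0.53 [349. 207.] [ 0.524 -0.002  0.008]
scene tray_a 0.46 [297. 173.] [0.557 0.182 0.008]
side bottle_s 0.88 [353. 289.] [ 0.45  -0.248  0.055]
side bottle_s 0.62 [351. 200.] [0.533 0.005 0.055]
side bottle_s 0.57 [309. 117.] [0.548 0.413 0.055]
side vial 0.6 [331. 166.] [0.543 0.185 0.03 ]
side vial 0.53 [334. 237.] [ 0.468 -0.074  0.03 ]
side tray_a 0.89 [307. 143.] [0.525 0.354 0.008]
side tray_a 0.72 [383. 267.] [ 0.543 -0.168  0.008]
side tray_a 0.62 [351. 222.] [ 0.529 -0.015  0.008]
side tray_a 0.49 [331. 177.] [0.538 0.17  0.008]
```

Emit:
move_arm([
  {"claw":87,"slide":[0,46,0],"yaw":0},
  {"claw":87,"slide":[0,46,0],"yaw":0},
  {"claw":87,"slide":[0,46,0],"yaw":0},
  {"claw":87,"slide":[0,46,0],"yaw":0},
  {"claw":87,"slide":[0,46,0],"yaw":0},
])

```text
t: 28.35
position: [0.5409, 0.2454, 0.1829]
eef_rot: [[-1.0, 0.013, 0.022], [0.012, 1.0, -0.015], [-0.022, -0.015, -1.0]]
contact_force: [1.5, 0.3, -0.6]
opening: 0.988
```

Emit:
move_arm([
  {"claw":87,"slide":[0,46,0],"yaw":0},
  {"claw":87,"slide":[0,46,0],"yaw":0},
  {"claw":87,"slide":[0,46,0],"yaw":0},
  {"claw":87,"slide":[0,0,0],"yaw":0},
  {"claw":87,"slide":[0,0,0],"yaw":0},
])

```text
t: 28.85
position: [0.5381, 0.3951, 0.1802]
eef_rot: [[-1.0, 0.005, 0.02], [0.005, 1.0, -0.015], [-0.02, -0.015, -1.0]]
contact_force: [-0.7, -0.1, 0.2]
opening: 0.991
```

```bash
python3 look.py w12 bottle_m=.06 tray_d=.008 vial=.03
```

```text
28.85 [0.5381 0.3951 0.1802] [-1.     0.005 -0.02 ] 0.9912830897522534 [-0.65804484 -0.1274639   0.19818471]
bottle_m 0.63 [321. 204.] [0.5505 0.3939 0.06  ]
bottle_m 0.59 [ 43. 200.] [0.5469 0.0178 0.06  ]
tray_d 0.88 [322. 163.] [0.5206 0.3946 0.008 ]
tray_d 0.71 [167. 181.] [0.5391 0.2056 0.008 ]
tray_d 0.67 [  9. 181.] [ 0.528  -0.1564  0.008 ]
tray_d 0.56 [ 73. 183.] [0.5374 0.0353 0.008 ]
vial 0.98 [151. 187.] [0.5396 0.1953 0.03  ]
vial 0.94 [ 25. 147.] [ 0.473 -0.049  0.03 ]
vial 0.66 [ 87. 119.] [0.4507 0.105  0.03  ]
```

View pics/w12.png

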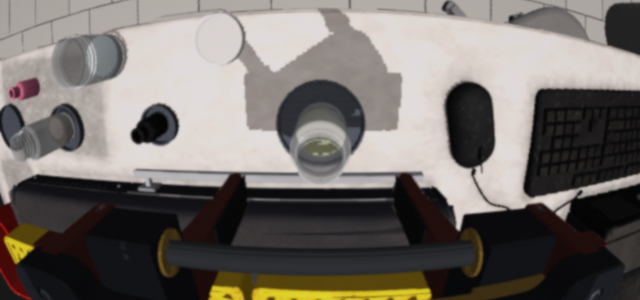

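bottle_m is in the big left tray and nearly centred under the jaws, with its mouth at crop (321,150). The tray spans columns 277–366, with its top edge at row 80. The handle bar is at row 172.

```bash
python3 - <<'E'
from h import *; import pickle
o,w=pickle.load(open("last.pkl","rb"))
print("mouth",wr(o,w,(321,210),.118).round(4),"tray",wr(o,w,(277,175),.011).round(4),wr(o,w,(366,175),.011).round(4),"top",wr(o,w,(321,140),.012).round(4))
for z in(0,.03,.06): print("bar",wr(o,w,(321,232),z).round(3))
E
```

```text
mouth [0.5354 0.3945 0.118 ] tray [0.5333 0.3447 0.011 ] [0.5334 0.4426 0.011 ] top [0.4949 0.3934 0.012 ]
bar [0.606 0.393 0.   ]
bar [0.593 0.393 0.03 ]
bar [0.58  0.394 0.06 ]
```

Emit:
move_arm([
  {"claw":87,"slide":[0,0,-40],"yaw":0},
  {"claw":87,"slide":[0,0,-40],"yaw":0},
  {"claw":87,"slide":[0,0,40],"yaw":0},
  {"claw":87,"slide":[0,0,20],"yaw":0},
  {"claw":87,"slide":[0,0,0],"yaw":0},
])

```text
t: 29.55
position: [0.5349, 0.3814, 0.1506]
eef_rot: [[-1.0, 0.018, 0.006], [0.018, 1.0, -0.025], [-0.006, -0.025, -1.0]]
contact_force: [0.8, -1.0, -0.5]
opening: 0.992
```

Emit:
move_arm([
  {"claw":87,"slide":[0,0,0],"yaw":0.005},
  {"claw":87,"slide":[0,0,-30],"yaw":0},
  {"claw":87,"slide":[0,0,0],"yaw":0},
  {"claw":87,"slide":[0,0,0],"yaw":0},
])

```text
t: 29.95
position: [0.5374, 0.3795, 0.123]
eef_rot: [[-1.0, 0.016, 0.012], [0.016, 1.0, -0.022], [-0.012, -0.022, -1.0]]
contact_force: [-0.6, -0.2, 0.6]
opening: 0.993
```

Emit:
move_arm([
  {"claw":87,"slide":[2,14,0],"yaw":0.016},
  {"claw":87,"slide":[0,0,0],"yaw":0},
  {"claw":87,"slide":[0,0,0],"yaw":0},
])

```text
t: 30.25
position: [0.5404, 0.3934, 0.1258]
eef_rot: [[-1.0, 0.001, 0.015], [0.0, 1.0, -0.021], [-0.015, -0.021, -1.0]]
contact_force: [0.0, 0.7, 0.2]
opening: 0.986
```

```bash
python3 look.py w13 bottle_m=.06
```

```text
30.25 [0.5404 0.3934 0.1258] [-1.     0.    -0.015] 0.9861699295872841 [0.01197683 0.69457179 0.15702159]
bottle_m 0.81 [324. 227.] [0.5528 0.3945 0.06  ]
bottle_m 0.59 [ 23. 206.] [0.5397 0.0385 0.06  ]
```

Emit:
move_arm([
  {"claw":87,"slide":[0,1,-25],"yaw":0},
  {"claw":87,"slide":[0,0,0],"yaw":0},
  {"claw":87,"slide":[0,0,0],"yaw":0},
  {"claw":87,"slide":[0,0,-25],"yaw":0},
  {"claw":87,"slide":[0,0,0],"yaw":0},
])

```text
t: 30.85
position: [0.5418, 0.3938, 0.0801]
eef_rot: [[-1.0, 0.002, 0.019], [0.002, 1.0, -0.018], [-0.019, -0.018, -1.0]]
contact_force: [-1.0, -0.0, -1.0]
opening: 0.99
```

Emit:
move_arm([
  {"claw":87,"slide":[0,0,0],"yaw":0},
  {"claw":87,"slide":[0,0,-20],"yaw":0},
  {"claw":87,"slide":[0,0,0],"yaw":0},
  {"claw":87,"slide":[0,0,0],"yaw":0},
])

```text
t: 31.25
position: [0.544, 0.395, 0.0678]
eef_rot: [[-1.0, 0.003, 0.026], [0.002, 1.0, -0.013], [-0.026, -0.013, -1.0]]
contact_force: [-0.3, 0.1, -0.9]
opening: 0.993
```

Emit:
move_arm([
  {"claw":87,"slide":[-2,0,-16],"yaw":0},
  {"claw":87,"slide":[0,0,0],"yaw":0},
  {"claw":87,"slide":[0,0,0],"yaw":0},
])

```text
t: 31.55
position: [0.5429, 0.3957, 0.0539]
eef_rot: [[-1.0, 0.003, 0.03], [0.003, 1.0, -0.011], [-0.03, -0.011, -1.0]]
contact_force: [-0.4, 0.0, 0.3]
opening: 0.991
```

Emit:
move_arm([
  {"claw":40,"slide":[0,0,0],"yaw":0},
  {"claw":40,"slide":[0,0,0],"yaw":0},
  {"claw":40,"slide":[0,0,0],"yaw":0},
  {"claw":40,"slide":[0,0,0],"yaw":0},
  {"claw":40,"slide":[0,0,0],"yaw":0},
])

```text
t: 32.05
position: [0.5432, 0.3957, 0.0549]
eef_rot: [[-1.0, 0.003, 0.03], [0.003, 1.0, -0.011], [-0.03, -0.011, -0.999]]
contact_force: [0.3, -0.0, -0.6]
opening: 0.601
```

Emit:
move_arm([
  {"claw":40,"slide":[0,0,0],"yaw":0},
  {"claw":40,"slide":[0,0,0],"yaw":0},
])

```text
t: 32.25
position: [0.5432, 0.3957, 0.0549]
eef_rot: [[-1.0, 0.003, 0.03], [0.003, 1.0, -0.011], [-0.03, -0.011, -0.999]]
contact_force: [0.6, -0.1, 0.2]
opening: 0.602
```

Emit:
move_arm([
  {"claw":40,"slide":[0,0,15],"yaw":0},
  {"claw":40,"slide":[0,0,30],"yaw":0},
  {"claw":40,"slide":[0,0,30],"yaw":0},
  {"claw":40,"slide":[0,0,30],"yaw":0},
  {"claw":40,"slide":[0,0,25],"yaw":0},
])

```text
t: 32.75
position: [0.5396, 0.3937, 0.1855]
eef_rot: [[-1.0, 0.003, 0.02], [0.002, 1.0, -0.017], [-0.02, -0.017, -1.0]]
contact_force: [0.3, 0.7, -0.3]
opening: 0.601
```

Emit:
move_arm([
  {"claw":40,"slide":[0,0,0],"yaw":0},
  {"claw":40,"slide":[0,0,0],"yaw":0},
])

```text
t: 32.95
position: [0.541, 0.3947, 0.1918]
eef_rot: [[-1.0, 0.003, 0.028], [0.002, 1.0, -0.012], [-0.028, -0.011, -1.0]]
contact_force: [-0.1, 0.2, -1.8]
opening: 0.6
```

Emit:
move_arm([
  {"claw":40,"slide":[0,-25,0],"yaw":0},
  {"claw":40,"slide":[0,-40,0],"yaw":0},
  {"claw":40,"slide":[0,-40,0],"yaw":0},
  {"claw":40,"slide":[0,-40,0],"yaw":0},
  {"claw":40,"slide":[0,-40,0],"yaw":0},
])

```text
t: 33.45
position: [0.5365, 0.2082, 0.181]
eef_rot: [[-1.0, -0.006, 0.016], [-0.007, 1.0, -0.015], [-0.016, -0.015, -1.0]]
contact_force: [0.5, 0.1, -1.4]
opening: 0.601
```

Emit:
move_arm([
  {"claw":40,"slide":[0,-40,0],"yaw":0},
  {"claw":40,"slide":[0,-40,0],"yaw":0},
  {"claw":40,"slide":[0,-40,0],"yaw":0},
  {"claw":40,"slide":[0,-40,0],"yaw":0},
  {"claw":40,"slide":[0,-40,0],"yaw":0},
])

```text
t: 33.95
position: [0.5312, 0.0001, 0.1701]
eef_rot: [[-1.0, -0.008, 0.002], [-0.008, 1.0, -0.017], [-0.002, -0.017, -1.0]]
contact_force: [0.0, -1.1, -1.1]
opening: 0.602
```

Emit:
move_arm([
  {"claw":40,"slide":[0,-40,0],"yaw":0},
  {"claw":40,"slide":[0,-40,0],"yaw":0},
  {"claw":40,"slide":[0,-30,0],"yaw":0},
  {"claw":40,"slide":[0,0,0],"yaw":0},
  {"claw":40,"slide":[0,0,0],"yaw":0},
])

```text
t: 34.45
position: [0.526, -0.1185, 0.1598]
eef_rot: [[-1.0, -0.001, -0.012], [-0.001, 1.0, -0.014], [0.012, -0.014, -1.0]]
contact_force: [0.1, 0.1, -1.0]
opening: 0.602
```

```bash
python3 look.py w14 tray_c=.008 vial=.03 bottle_s=.06
```

```text
34.45 [ 0.526  -0.1185  0.1598] [-1.    -0.001  0.012] 0.6019558816046968 [ 0.09405236  0.10795397 -0.96679417]
tray_c 0.86 [275. 188.] [ 0.5264 -0.169   0.008 ]
tray_c 0.68 [428. 190.] [ 0.5273 -0.0043  0.008 ]
tray_c 0.61 [628. 207.] [0.5481 0.3776 0.008 ]
tray_c 0.6 [550. 200.] [0.5377 0.1755 0.008 ]
vial 0.86 [382. 140.] [ 0.4732 -0.0623  0.03  ]
vial 0.77 [566. 207.] [0.5404 0.187  0.03  ]
vial 0.74 [630. 205.] [0.5376 0.3462 0.03  ]
bottle_s 0.85 [171. 121.] [ 0.4495 -0.257   0.06  ]
bottle_s 0.61 [320. 267.] [ 0.5909 -0.12    0.06  ]
```

Emit:
move_arm([
  {"claw":40,"slide":[12,-33,0],"yaw":0},
  {"claw":40,"slide":[0,0,0],"yaw":0},
  {"claw":40,"slide":[0,0,0],"yaw":0},
  {"claw":40,"slide":[0,0,-20],"yaw":0},
  {"claw":40,"slide":[0,0,-20],"yaw":0},
])

```text
t: 35.15
position: [0.5419, -0.1454, 0.1248]
eef_rot: [[-1.0, -0.012, -0.002], [-0.012, 1.0, -0.016], [0.002, -0.016, -1.0]]
contact_force: [-0.3, 0.7, -1.9]
opening: 0.602
```

Emit:
move_arm([
  {"claw":40,"slide":[0,0,-20],"yaw":0},
  {"claw":40,"slide":[0,0,0],"yaw":0},
  {"claw":40,"slide":[0,0,0],"yaw":0},
])

```text
t: 35.45
position: [0.5408, -0.1415, 0.1025]
eef_rot: [[-1.0, -0.016, -0.005], [-0.016, 1.0, -0.014], [0.005, -0.014, -1.0]]
contact_force: [-0.9, 0.4, -0.9]
opening: 0.6
```

```bash
python3 look.py w15 tray_c=.008 bottle_m=.09; python3 - <<'E'
from h import *
import pickle
o,w=pickle.load(open("last.pkl","rb"))
# rim fit for tray R with visible part only
g=cv2.GaussianBlur(w["img"].max(2),(3,3),0).astype(np.float32)
t=np.linspace(np.pi*.5,np.pi*1.5,50)
def samp(x,y,r,z):
    P=np.array([wp(o,w,[x+r*np.cos(a),y+r*np.sin(a),z]) for a in t],np.float32)
    return cv2.remap(g,P[:,:1],P[:,1:],cv2.INTER_LINEAR).ravel()
R=.0425
print(max((np.sum(np.clip(samp(x,y,R+.005,.004)-samp(x,y,R-.003,.011),0,120)),x.round(4),y.round(4)) for x in np.arange(.522,.556,.0015) for y in np.arange(-.17,-.135,.0015)))
E
```

```text
35.45 [ 0.5408 -0.1415  0.1025] [-1.    -0.016  0.005] 0.5999257792777981 [-0.8784318   0.36477702 -0.86606415]
tray_c 0.93 [591. 208.] [0.5417 0.1752 0.008 ]
tray_c 0.65 [466. 193.] [ 0.5289 -0.0086  0.008 ]
tray_c 0.65 [294. 182.] [ 0.5231 -0.1657  0.008 ]
bottle_m 0.61 [156.  94.] [ 0.448  -0.2449  0.09  ]
bottle_m 0.59 [513. 228.] [ 0.5314 -0.0082  0.09  ]
(np.float32(3841.7275), np.float64(0.54), np.float64(-0.155))
```

Emit:
move_arm([
  {"claw":40,"slide":[-1,-13,0],"yaw":-0.015},
  {"claw":40,"slide":[0,0,0],"yaw":0},
  {"claw":40,"slide":[0,0,-20],"yaw":0},
  {"claw":40,"slide":[0,0,0],"yaw":0},
  {"claw":40,"slide":[0,0,0],"yaw":0},
])

```text
t: 36.1
position: [0.5419, -0.1581, 0.0875]
eef_rot: [[-1.0, 0.002, 0.003], [0.002, 1.0, -0.017], [-0.003, -0.017, -1.0]]
contact_force: [-0.4, -0.3, -1.6]
opening: 0.599
```

Emit:
move_arm([
  {"claw":40,"slide":[0,0,-12],"yaw":0},
  {"claw":40,"slide":[0,0,0],"yaw":0},
  {"claw":40,"slide":[0,0,0],"yaw":0},
])

```text
t: 36.4
position: [0.5425, -0.1585, 0.0763]
eef_rot: [[-1.0, 0.003, 0.005], [0.003, 1.0, -0.018], [-0.005, -0.018, -1.0]]
contact_force: [0.4, -0.6, -1.4]
opening: 0.601
```

Emit:
move_arm([
  {"claw":40,"slide":[-1,4,-8],"yaw":0},
  {"claw":40,"slide":[0,0,0],"yaw":0},
  {"claw":40,"slide":[0,0,-8],"yaw":0},
  {"claw":40,"slide":[0,0,0],"yaw":0},
  {"claw":40,"slide":[0,0,0],"yaw":0},
])

```text
t: 36.9
position: [0.5416, -0.1538, 0.0592]
eef_rot: [[-1.0, 0.002, 0.005], [0.002, 1.0, -0.018], [-0.005, -0.018, -1.0]]
contact_force: [0.1, 0.6, -1.0]
opening: 0.602
```

Emit:
move_arm([
  {"claw":40,"slide":[0,0,-4],"yaw":0},
  {"claw":40,"slide":[0,0,0],"yaw":0},
  {"claw":40,"slide":[0,0,0],"yaw":0},
])

```text
t: 37.2
position: [0.542, -0.154, 0.0556]
eef_rot: [[-1.0, 0.002, 0.006], [0.002, 1.0, -0.018], [-0.006, -0.018, -1.0]]
contact_force: [-0.3, 0.5, -0.9]
opening: 0.605
```

Emit:
move_arm([
  {"claw":85,"slide":[0,0,0],"yaw":0},
  {"claw":85,"slide":[0,0,0],"yaw":0},
  {"claw":85,"slide":[0,0,0],"yaw":0},
  {"claw":85,"slide":[0,0,0],"yaw":0},
  {"claw":87,"slide":[0,0,20],"yaw":0},
])

```text
t: 37.7
position: [0.5408, -0.1536, 0.0735]
eef_rot: [[-1.0, 0.002, 0.002], [0.002, 1.0, -0.017], [-0.002, -0.017, -1.0]]
contact_force: [0.2, -0.5, -0.5]
opening: 0.981
```

Emit:
move_arm([
  {"claw":87,"slide":[0,0,40],"yaw":0},
  {"claw":87,"slide":[0,0,40],"yaw":0},
  {"claw":87,"slide":[0,0,30],"yaw":0},
  {"claw":87,"slide":[0,0,0],"yaw":0},
  {"claw":87,"slide":[0,0,0],"yaw":0},
])

```text
t: 38.2
position: [0.5404, -0.1535, 0.1892]
eef_rot: [[-1.0, 0.002, 0.004], [0.002, 1.0, -0.018], [-0.004, -0.018, -1.0]]
contact_force: [-0.2, -0.2, -0.4]
opening: 0.993
```

Emit:
move_arm([
  {"claw":87,"slide":[-31,-31,0],"yaw":0},
  {"claw":87,"slide":[-31,-31,0],"yaw":0},
  {"claw":87,"slide":[-29,-29,0],"yaw":0},
  {"claw":87,"slide":[0,0,0],"yaw":0},
  {"claw":87,"slide":[0,0,0],"yaw":0},
])

```text
t: 38.7
position: [0.4449, -0.245, 0.1804]
eef_rot: [[-1.0, -0.0, -0.005], [-0.0, 1.0, -0.012], [0.005, -0.012, -1.0]]
contact_force: [0.1, 0.8, -1.4]
opening: 0.992
```

```bash
python3 look.py w16 bottle_l=.065 tray_c=.008; python3 - <<'E'
from h import *
for n in("scene","side"):
    p=snapshot(n); cv2.imwrite(f"pics/{n}_b.png",p["img"])
    for k,z in dict(bottle_m=.06,vial=.03).items():
        for r in look_for(p,k)[:4]:
            px=np.array(r["point"])*[640,400]; print(n,k,round(r["score"],2),px.round(),at(p,px,z).round(3))
a=cv2.resize(cv2.imread("pics/scene_b.png")[90:310,180:500],(800,550))[:,:]
b=cv2.imread("pics/w16.png")
cv2.imwrite("pics/comb.png",np.vstack([cv2.resize(b,(640,300)),cv2.resize(cv2.imread("pics/side_b.png")[90:230,230:550],(640,280))]))
E
```

```text
38.7 [ 0.4449 -0.245   0.1804] [-1.    -0.     0.005] 0.9915132800890915 [ 0.13507321  0.81209103 -1.42983383]
bottle_l 0.74 [319. 205.] [ 0.4534 -0.2479  0.065 ]
bottle_l 0.7 [391. 282.] [ 0.5396 -0.1718  0.065 ]
bottle_l 0.61 [515. 256.] [ 0.5153 -0.021   0.065 ]
tray_c 0.84 [379. 241.] [ 0.5169 -0.1769  0.008 ]
tray_c 0.75 [583. 244.] [0.5361 0.1713 0.008 ]
tray_c 0.72 [499. 238.] [ 0.5176 -0.0099  0.008 ]
tray_c 0.7 [636. 246.] [0.555  0.3576 0.008 ]
scene bottle_m 0.94 [435. 260.] [ 0.447 -0.248  0.06 ]
scene bottle_m 0.9 [348. 185.] [0.541 0.012 0.06 ]
scene bottle_m 0.69 [415. 214.] [ 0.545 -0.159  0.06 ]
scene vial 0.69 [289. 162.] [0.559 0.209 0.03 ]
scene vial 0.58 [355. 226.] [ 0.462 -0.056  0.03 ]
side bottle_m 0.88 [351. 289.] [ 0.443 -0.251  0.06 ]
side bottle_m 0.67 [382. 248.] [ 0.536 -0.168  0.06 ]
side vial 0.5 [334. 237.] [ 0.468 -0.075  0.03 ]
```

Emit:
move_arm([
  {"claw":87,"slide":[3,-2,-20],"yaw":0},
  {"claw":87,"slide":[0,0,0],"yaw":0},
  {"claw":87,"slide":[0,0,0],"yaw":0},
])

```text
t: 39.45
position: [0.45, -0.246, 0.163]
eef_rot: [[-1.0, -0.005, -0.001], [-0.004, 1.0, -0.015], [0.002, -0.015, -1.0]]
contact_force: [0.1, -1.3, -0.0]
opening: 0.992
```

```bash
python3 look.py w17 bottle_l=.065
```

```text
39.45 [ 0.45  -0.246  0.163] [-1.    -0.004  0.002] 0.9923921708444416 [ 0.11267791 -1.31361624 -0.02186181]
bottle_l 0.98 [524. 259.] [ 0.5156 -0.0209  0.065 ]
bottle_l 0.62 [391. 283.] [ 0.5347 -0.177   0.065 ]
```

View pics/w17.png

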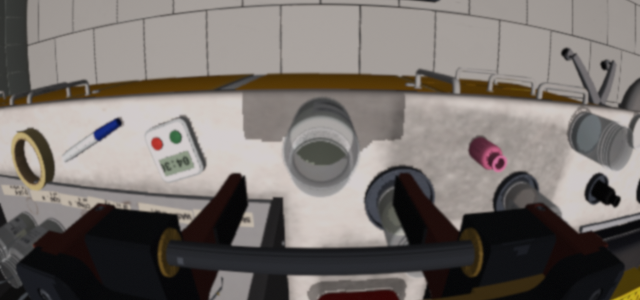

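bottle_l is centred between the jaws, with its mouth at crop (320,155). bottle_m, bottle_s and the vial stand in their trays at right.

Emit:
move_arm([
  {"claw":87,"slide":[-2,0,-25],"yaw":0},
  {"claw":87,"slide":[0,0,0],"yaw":0},
  {"claw":87,"slide":[0,0,0],"yaw":0},
  {"claw":87,"slide":[0,0,-25],"yaw":0},
  {"claw":87,"slide":[0,0,0],"yaw":0},
])

```text
t: 40.05
position: [0.4497, -0.2471, 0.1184]
eef_rot: [[-1.0, -0.004, 0.005], [-0.004, 1.0, -0.019], [-0.005, -0.019, -1.0]]
contact_force: [0.0, -0.4, -0.9]
opening: 0.988
```

Emit:
move_arm([
  {"claw":87,"slide":[0,0,0],"yaw":0},
  {"claw":87,"slide":[-1,0,-25],"yaw":0},
  {"claw":87,"slide":[0,0,0],"yaw":0},
  {"claw":87,"slide":[0,0,0],"yaw":0},
])

```text
t: 40.45
position: [0.4512, -0.2486, 0.1011]
eef_rot: [[-1.0, -0.004, 0.013], [-0.004, 1.0, -0.024], [-0.013, -0.024, -1.0]]
contact_force: [-0.4, -0.9, 0.0]
opening: 0.992
```

Emit:
move_arm([
  {"claw":87,"slide":[-1,0,-25],"yaw":0},
  {"claw":87,"slide":[0,0,0],"yaw":0},
  {"claw":87,"slide":[0,0,0],"yaw":0},
])

```text
t: 40.75
position: [0.4524, -0.25, 0.082]
eef_rot: [[-1.0, -0.004, 0.019], [-0.004, 1.0, -0.027], [-0.019, -0.027, -0.999]]
contact_force: [-0.1, 1.1, -0.0]
opening: 0.988
```

Emit:
move_arm([
  {"claw":87,"slide":[-4,3,-19],"yaw":0},
  {"claw":87,"slide":[0,0,0],"yaw":0},
  {"claw":87,"slide":[0,0,0],"yaw":0},
])

```text
t: 41.05
position: [0.4506, -0.2483, 0.0687]
eef_rot: [[-1.0, -0.004, 0.025], [-0.004, 1.0, -0.031], [-0.025, -0.031, -0.999]]
contact_force: [0.8, -0.0, 0.7]
opening: 0.992
```

Emit:
move_arm([
  {"claw":45,"slide":[0,0,0],"yaw":0},
  {"claw":45,"slide":[0,0,0],"yaw":0},
  {"claw":45,"slide":[0,0,0],"yaw":0},
  {"claw":45,"slide":[0,0,0],"yaw":0},
  {"claw":45,"slide":[0,0,0],"yaw":0},
])

```text
t: 41.55
position: [0.4521, -0.2492, 0.0725]
eef_rot: [[-1.0, -0.004, 0.029], [-0.005, 0.999, -0.033], [-0.028, -0.033, -0.999]]
contact_force: [0.8, -0.2, -1.1]
opening: 0.688
```

Emit:
move_arm([
  {"claw":45,"slide":[0,0,0],"yaw":0},
  {"claw":45,"slide":[0,0,0],"yaw":0},
])

```text
t: 41.75
position: [0.4521, -0.2492, 0.0725]
eef_rot: [[-1.0, -0.004, 0.028], [-0.005, 0.999, -0.033], [-0.028, -0.033, -0.999]]
contact_force: [0.7, 1.0, 0.4]
opening: 0.693
```

Emit:
move_arm([
  {"claw":45,"slide":[0,0,10],"yaw":0},
  {"claw":45,"slide":[0,0,25],"yaw":0},
  {"claw":45,"slide":[0,0,30],"yaw":0},
  {"claw":45,"slide":[0,0,30],"yaw":0},
  {"claw":45,"slide":[0,0,30],"yaw":0},
])

```text
t: 42.25
position: [0.4481, -0.2469, 0.1958]
eef_rot: [[-1.0, -0.004, 0.016], [-0.004, 1.0, -0.026], [-0.016, -0.026, -1.0]]
contact_force: [0.3, 0.2, -1.5]
opening: 0.692
```

Emit:
move_arm([
  {"claw":45,"slide":[0,0,30],"yaw":0},
  {"claw":45,"slide":[0,0,20],"yaw":0},
  {"claw":45,"slide":[0,0,0],"yaw":0},
  {"claw":45,"slide":[0,0,0],"yaw":0},
])

```text
t: 42.65
position: [0.4487, -0.2473, 0.2543]
eef_rot: [[-1.0, -0.004, 0.023], [-0.004, 1.0, -0.03], [-0.023, -0.031, -0.999]]
contact_force: [-0.9, -0.9, -3.2]
opening: 0.698
```

```bash
python3 - <<'E'
from h import *
for n in("scene","side"):
    p=snapshot(n)
    for k,z in dict(bottle_m=.22,vial=.03,beaker=.04,dish=.01).items():
        for r in look_for(p,k)[:4]:
            px=np.array(r["point"])*[640,400]; print(n,k,round(r["score"],2),px.round(),at(p,px,z).round(3))
E
```

```text
scene bottle_m 0.79 [455. 192.] [ 0.474 -0.239  0.22 ]
scene bottle_m 0.77 [415. 212.] [ 0.387 -0.202  0.22 ]
scene bottle_m 0.58 [347. 187.] [ 0.375 -0.076  0.22 ]
scene vial 0.83 [358. 223.] [ 0.472 -0.056  0.03 ]
scene vial 0.44 [288. 161.] [0.562 0.213 0.03 ]
scene beaker 0.77 [289. 192.] [0.455 0.129 0.04 ]
scene dish 0.63 [241. 178.] [0.452 0.285 0.01 ]
scene dish 0.23 [456. 188.] [ 0.741 -0.193  0.01 ]
side bottle_m 0.84 [348. 222.] [ 0.433 -0.255  0.22 ]
side bottle_m 0.69 [379. 242.] [ 0.462 -0.314  0.22 ]
side vial 0.62 [331. 239.] [ 0.459 -0.08   0.03 ]
side vial 0.6 [331. 164.] [0.546 0.194 0.03 ]
side beaker 0.59 [302. 181.] [0.452 0.129 0.04 ]
side dish 0.84 [284. 159.] [0.443 0.284 0.01 ]
```

Emit:
move_arm([
  {"claw":45,"slide":[4,25,0],"yaw":0},
  {"claw":45,"slide":[6,40,0],"yaw":0},
  {"claw":45,"slide":[6,40,0],"yaw":0},
  {"claw":45,"slide":[6,40,0],"yaw":0},
  {"claw":45,"slide":[6,40,0],"yaw":0},
])

```text
t: 43.65
position: [0.4756, -0.0611, 0.2524]
eef_rot: [[-1.0, 0.007, 0.02], [0.006, 1.0, -0.031], [-0.021, -0.031, -0.999]]
contact_force: [0.8, 1.8, -2.3]
opening: 0.688
```

Emit:
move_arm([
  {"claw":45,"slide":[6,40,0],"yaw":0},
  {"claw":45,"slide":[6,40,0],"yaw":0},
  {"claw":45,"slide":[6,40,0],"yaw":0},
  {"claw":45,"slide":[6,40,0],"yaw":0},
  {"claw":45,"slide":[6,30,0],"yaw":0},
])

```text
t: 44.15
position: [0.5053, 0.1381, 0.2525]
eef_rot: [[-1.0, 0.006, 0.022], [0.005, 1.0, -0.031], [-0.023, -0.031, -0.999]]
contact_force: [0.6, -0.6, -2.3]
opening: 0.69
```

Emit:
move_arm([
  {"claw":45,"slide":[0,0,0],"yaw":0},
  {"claw":45,"slide":[0,0,0],"yaw":0},
])

```text
t: 44.35
position: [0.5051, 0.1419, 0.2515]
eef_rot: [[-1.0, -0.0, 0.021], [-0.001, 1.0, -0.03], [-0.021, -0.03, -0.999]]
contact_force: [-0.1, 0.0, -2.3]
opening: 0.693
```

Emit:
move_arm([
  {"claw":45,"slide":[5,25,0],"yaw":0},
  {"claw":45,"slide":[6,40,0],"yaw":0},
  {"claw":45,"slide":[6,40,0],"yaw":0},
  {"claw":45,"slide":[6,40,0],"yaw":0},
  {"claw":45,"slide":[6,40,0],"yaw":0},
])

```text
t: 44.85
position: [0.5366, 0.3217, 0.2536]
eef_rot: [[-1.0, 0.015, 0.025], [0.015, 0.999, -0.033], [-0.025, -0.033, -0.999]]
contact_force: [1.4, -0.7, -2.2]
opening: 0.695
```

Emit:
move_arm([
  {"claw":45,"slide":[6,40,0],"yaw":0},
  {"claw":45,"slide":[3,20,0],"yaw":0},
  {"claw":45,"slide":[0,0,0],"yaw":0},
  {"claw":45,"slide":[0,0,0],"yaw":0},
])

```text
t: 45.25
position: [0.5476, 0.3827, 0.2515]
eef_rot: [[-1.0, 0.017, 0.022], [0.016, 0.999, -0.035], [-0.023, -0.035, -0.999]]
contact_force: [0.1, -0.4, -2.4]
opening: 0.69
```

Emit:
move_arm([
  {"claw":45,"slide":[0,0,-25],"yaw":0},
  {"claw":45,"slide":[0,0,0],"yaw":0},
  {"claw":45,"slide":[0,0,0],"yaw":0},
  {"claw":45,"slide":[0,0,-30],"yaw":0},
  {"claw":45,"slide":[0,0,0],"yaw":0},
])

```text
t: 45.75
position: [0.5499, 0.3754, 0.2008]
eef_rot: [[-0.999, 0.025, 0.027], [0.024, 0.999, -0.034], [-0.028, -0.034, -0.999]]
contact_force: [-0.3, -0.2, -3.2]
opening: 0.69
```

Emit:
move_arm([
  {"claw":45,"slide":[-4,18,0],"yaw":0.025},
  {"claw":45,"slide":[0,0,0],"yaw":0},
  {"claw":45,"slide":[0,0,-25],"yaw":0},
  {"claw":45,"slide":[0,0,0],"yaw":0},
  {"claw":45,"slide":[0,0,0],"yaw":0},
])

```text
t: 46.25
position: [0.5477, 0.3954, 0.1867]
eef_rot: [[-0.999, -0.001, 0.038], [-0.002, 1.0, -0.027], [-0.038, -0.027, -0.999]]
contact_force: [-0.1, 0.3, -0.8]
opening: 0.69
```

Emit:
move_arm([
  {"claw":45,"slide":[0,0,-30],"yaw":0},
  {"claw":45,"slide":[0,0,0],"yaw":0},
  {"claw":45,"slide":[0,0,0],"yaw":0},
])

```text
t: 46.55
position: [0.5492, 0.3963, 0.163]
eef_rot: [[-0.999, -0.001, 0.045], [-0.002, 1.0, -0.023], [-0.045, -0.023, -0.999]]
contact_force: [0.2, -0.1, -0.2]
opening: 0.689
```

```bash
python3 look.py w18 tray_d=.008; python3 - <<'E'
from h import *
import pickle
o,w=pickle.load(open("last.pkl","rb"))
g=cv2.GaussianBlur(w["img"].max(2),(3,3),0).astype(np.float32)
t=np.linspace(np.pi*.5,np.pi*1.5,50)
def samp(x,y,r,z):
    P=np.array([wp(o,w,[x+r*np.cos(a),y+r*np.sin(a),z]) for a in t],np.float32)
    return cv2.remap(g,P[:,:1],P[:,1:],cv2.INTER_LINEAR).ravel()
R=.0495
print(max((np.sum(np.clip(samp(x,y,R+.005,.004)-samp(x,y,R-.003,.011),0,120)),x.round(4),y.round(4)) for x in np.arange(.525,.56,.0015) for y in np.arange(.375,.41,.0015)))
E
```

```text
46.55 [0.5492 0.3963 0.163 ] [-0.999 -0.002 -0.045] 0.6889045693691593 [ 0.22126765 -0.12760575 -0.18260223]
tray_d 0.85 [317. 158.] [0.527  0.3892 0.008 ]
tray_d 0.79 [ 65. 174.] [0.5378 0.0372 0.008 ]
tray_d 0.65 [  6. 165.] [ 0.5158 -0.136   0.008 ]
tray_d 0.56 [159. 171.] [0.5388 0.2056 0.008 ]
(np.float32(4891.0137), np.float64(0.546), np.float64(0.3915))
```

Emit:
move_arm([
  {"claw":45,"slide":[-4,-3,-35],"yaw":0},
  {"claw":45,"slide":[0,0,0],"yaw":0},
  {"claw":45,"slide":[0,0,0],"yaw":0},
])

```text
t: 46.95
position: [0.5464, 0.394, 0.1324]
eef_rot: [[-0.999, -0.001, 0.049], [-0.002, 1.0, -0.02], [-0.049, -0.02, -0.999]]
contact_force: [0.1, 0.0, -1.3]
opening: 0.692
```

Emit:
move_arm([
  {"claw":45,"slide":[-3,0,-30],"yaw":0},
  {"claw":45,"slide":[0,0,0],"yaw":0},
  {"claw":45,"slide":[0,0,0],"yaw":0},
])

```text
t: 47.25
position: [0.5462, 0.3957, 0.1102]
eef_rot: [[-0.998, -0.001, 0.057], [-0.002, 1.0, -0.015], [-0.057, -0.015, -0.998]]
contact_force: [0.8, 0.1, -1.1]
opening: 0.688
```

Emit:
move_arm([
  {"claw":45,"slide":[-4,-3,-18],"yaw":0},
  {"claw":45,"slide":[0,0,0],"yaw":0},
  {"claw":45,"slide":[0,0,0],"yaw":0},
])

```text
t: 47.55
position: [0.5451, 0.3944, 0.1003]
eef_rot: [[-0.998, -0.0, 0.065], [-0.001, 1.0, -0.01], [-0.065, -0.01, -0.998]]
contact_force: [0.2, 0.1, -1.9]
opening: 0.689
```

Emit:
move_arm([
  {"claw":45,"slide":[-1,0,-12],"yaw":0},
  {"claw":45,"slide":[0,0,0],"yaw":0},
  {"claw":45,"slide":[0,0,0],"yaw":0},
])

```text
t: 47.85
position: [0.5456, 0.3954, 0.0914]
eef_rot: [[-0.998, -0.0, 0.069], [-0.001, 1.0, -0.007], [-0.069, -0.007, -0.998]]
contact_force: [-0.3, -0.1, -1.3]
opening: 0.691
```

Emit:
move_arm([
  {"claw":45,"slide":[0,0,-4],"yaw":0},
  {"claw":45,"slide":[0,0,-4],"yaw":0},
  {"claw":45,"slide":[0,0,-3],"yaw":0},
])

```text
t: 48.15
position: [0.5459, 0.3956, 0.0805]
eef_rot: [[-0.998, -0.0, 0.07], [-0.001, 1.0, -0.006], [-0.07, -0.006, -0.998]]
contact_force: [-0.0, 0.0, -1.5]
opening: 0.692
```

Emit:
move_arm([
  {"claw":45,"slide":[0,0,-1.5],"yaw":0},
  {"claw":45,"slide":[0,0,-1.5],"yaw":0},
  {"claw":45,"slide":[0,0,0],"yaw":0},
])

```text
t: 48.45
position: [0.5463, 0.3955, 0.0777]
eef_rot: [[-0.997, -0.0, 0.072], [-0.001, 1.0, -0.006], [-0.072, -0.006, -0.997]]
contact_force: [0.2, -0.3, -1.4]
opening: 0.688
```

Emit:
move_arm([
  {"claw":45,"slide":[0,0,-1.5],"yaw":0},
  {"claw":45,"slide":[0,0,0],"yaw":0},
])

```text
t: 48.65
position: [0.547, 0.3956, 0.0777]
eef_rot: [[-0.997, -0.0, 0.074], [-0.001, 1.0, -0.005], [-0.074, -0.005, -0.997]]
contact_force: [-0.0, -0.2, -1.6]
opening: 0.689
```

```bash
python3 -c "
from h import *
o=bot.get_obs();print(o['t'],np.round(o['position'],4),np.round(o['contact_force'],2))"
```

```text
48.65 [0.547  0.3956 0.0777] [-0.02 -0.24 -1.64]
```

Emit:
move_arm([
  {"claw":45,"slide":[0,0,-2],"yaw":0},
  {"claw":45,"slide":[0,0,-1],"yaw":0},
])

```text
t: 48.85
position: [0.5482, 0.3956, 0.0774]
eef_rot: [[-0.997, 0.0, 0.077], [-0.0, 1.0, -0.004], [-0.077, -0.004, -0.997]]
contact_force: [-0.6, -0.3, 2.7]
opening: 0.692
```

Emit:
move_arm([
  {"claw":66,"slide":[0,0,0],"yaw":0},
  {"claw":70,"slide":[0,0,0],"yaw":0},
  {"claw":85,"slide":[0,0,0],"yaw":0},
  {"claw":85,"slide":[0,0,0],"yaw":0},
  {"claw":85,"slide":[0,0,0],"yaw":0},
])

```text
t: 49.35
position: [0.5474, 0.3962, 0.0759]
eef_rot: [[-0.997, -0.0, 0.075], [-0.001, 1.0, -0.004], [-0.075, -0.004, -0.997]]
contact_force: [0.0, 0.7, -0.0]
opening: 0.961
```

Emit:
move_arm([
  {"claw":87,"slide":[0,0,10],"yaw":0},
  {"claw":87,"slide":[0,0,20],"yaw":0},
  {"claw":87,"slide":[0,0,30],"yaw":0},
  {"claw":87,"slide":[0,0,30],"yaw":0},
  {"claw":87,"slide":[0,0,30],"yaw":0},
])

```text
t: 49.85
position: [0.5443, 0.3942, 0.1944]
eef_rot: [[-0.998, -0.001, 0.065], [-0.001, 1.0, -0.01], [-0.065, -0.01, -0.998]]
contact_force: [0.2, 0.0, 1.2]
opening: 0.991
```

Emit:
move_arm([
  {"claw":87,"slide":[0,0,30],"yaw":0},
  {"claw":87,"slide":[0,0,0],"yaw":0},
  {"claw":87,"slide":[0,0,0],"yaw":0},
])

```text
t: 50.15
position: [0.5455, 0.3951, 0.2342]
eef_rot: [[-0.997, -0.0, 0.075], [-0.001, 1.0, -0.004], [-0.075, -0.004, -0.997]]
contact_force: [0.1, 0.2, 0.3]
opening: 0.988
```

```bash
python3 look.py w19 bottle_l=.065 vial=.03; python3 - <<'E'
from h import *
for n in("scene","side"):
    p=snapshot(n); cv2.imwrite(f"pics/{n}_end.png",p["img"])
    for k,z in dict(bottle_m=.06,vial=.03,beaker=.04,dish=.01,tray_a=.008).items():
        for r in look_for(p,k)[:4]:
            px=np.array(r["point"])*[640,400]; print(n,k,round(r["score"],2),px.round(),at(p,px,z).round(3))
    # expected body centres
    for nm,X in dict(vial=(.543,.192,.03),s=(.542,.0135,.055),m=(.541,-.154,.06),l=(.545,.393,.07)).items(): print(nm,proj(p,X).round())
E
```

```text
50.15 [0.5455 0.3951 0.2342] [-0.997 -0.001 -0.075] 0.9880377924759834 [0.06718377 0.16938693 0.27925005]
bottle_l 0.89 [ 14. 178.] [ 0.5408 -0.1175  0.065 ]
bottle_l 0.85 [ 64. 176.] [0.5431 0.0265 0.065 ]
bottle_l 0.72 [324. 177.] [0.5528 0.3982 0.065 ]
vial 0.83 [165. 163.] [0.5416 0.1912 0.03  ]
vial 0.57 [ 39. 129.] [ 0.471  -0.0581  0.03  ]
scene bottle_m 0.74 [297. 171.] [0.514 0.146 0.06 ]
scene bottle_m 0.64 [231. 129.] [0.554 0.41  0.06 ]
scene bottle_m 0.63 [348. 187.] [0.536 0.011 0.06 ]
scene bottle_m 0.6 [415. 212.] [ 0.549 -0.157  0.06 ]
scene vial 0.71 [287. 194.] [0.457 0.135 0.03 ]
scene vial 0.7 [356. 224.] [ 0.466 -0.055  0.03 ]
scene vial 0.68 [289. 164.] [0.553 0.203 0.03 ]
scene beaker 0.9 [289. 191.] [0.459 0.131 0.04 ]
scene dish 0.61 [241. 181.] [0.444 0.28  0.01 ]
scene tray_a 0.87 [404. 237.] [ 0.514 -0.157  0.008]
scene tray_a 0.85 [236. 153.] [0.526 0.373 0.008]
scene tray_a 0.66 [349. 208.] [ 0.523 -0.005  0.008]
scene tray_a 0.5 [283. 172.] [0.537 0.212 0.008]
vial [290. 167.]
s [348. 186.]
m [412. 214.]
l [233. 130.]
side bottle_m 0.8 [310. 116.] [0.549 0.408 0.06 ]
side bottle_m 0.7 [353. 198.] [0.537 0.003 0.06 ]
side bottle_m 0.7 [383. 246.] [ 0.542 -0.163  0.06 ]
side bottle_m 0.49 [312. 138.] [0.522 0.289 0.06 ]
side vial 0.74 [334. 241.] [ 0.463 -0.088  0.03 ]
side vial 0.64 [330. 163.] [0.545 0.199 0.03 ]
side beaker 0.94 [301. 184.] [0.448 0.12  0.04 ]
side dish 0.79 [284. 159.] [0.442 0.284 0.01 ]
side tray_a 0.93 [373. 270.] [ 0.519 -0.171  0.008]
side tray_a 0.86 [312. 140.] [0.543 0.366 0.008]
side tray_a 0.58 [330. 176.] [0.536 0.173 0.008]
side tray_a 0.5 [351. 221.] [ 0.528 -0.011  0.008]
vial [330. 165.]
s [354. 197.]
m [381. 243.]
l [310. 116.]
```

```bash
python3 -c "
from bench import bot
print(bot.sign_off())"
```

```text
the job is handed in; nothing more can be done
None
```

I moved all four bottles and handed the job in at about 50 s of the 112 s allowed. The black vial is in tray_a, bottle_s in tray_b, bottle_m in tray_c and bottle_l in tray_d.

**Last checks:**
- **Bottles:** The networks found all four bottles within about 5 px of their expected places in both the scene and side pictures.
- **Bystanders:** The beaker and petri dish were where they started, to within about a centimetre, which is as close as the networks measure. The pink look-alike vial was not touched.
- **Robot:** The gripper was open, well above bottle_l and touching nothing. Reported forces stayed within a few newtons throughout.

**What could not be confirmed:**
- **No close-up of the end state:** My picture allowance was used up, so the last check that each bottle stands flat is numeric only. The last picture viewed showed the vial, bottle_s and bottle_m standing in their trays. bottle_l was never seen in its tray.
- **Tool tilt:** The tool drifted up to about 4° while moving. The held bottles tilted by no more than about 3° from upright while carried.
- **Camera disagreement:** The side camera placed things up to about 1 cm off the wrist camera. I used the wrist camera for placing.

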